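# Swing the straightedge into line and latch it with the click dial

### The arm

A 7-joint arm with a two-finger parallel gripper is mounted at the origin on the work surface. World frame = base frame: x ahead of the robot, y to its left, z up, the work surface at z = 0. Lengths are in mm, angles in rad, forces in N, time in s.
With the tool pointing down it reaches from about 400 to 875 mm from the base axis. Payload 4.4 kg.
Tool frame: the origin (TCP) lies at the very end of the fingers, on their centre line; the grasp point (between the pads) lies 19 mm behind it; z points along the fingers, y is the direction in which the jaws open and shut (so a half turn about z gives the same grasp; the last joint's range is limited). The gripper opens to 85 mm and grips with 20 to 120 N. Pads are 22 mm wide; open, the fingers measure 114 mm over their backs; the gripper's body (76 mm by 85 mm) begins 54 mm behind the grasp point. The pads swing forward as they close: fully open they stand 13 mm farther back than shut.
Start: joints at [1.09, 0.628, 0.038, 1.517, -0.027, 0.996, -0.02], TCP at [261.983, -594.881, 231.313] pointing down, gripper open.
Joint ranges: [-3.06, 3.06], [-0.37, 2.12], [-1.25, 1.32], [0.18, 2.47], [-1.1, 4.24], [0.23, 1.98], [-2.94, 2.94]. Speed limits (rad/s): [2.57, 2.57, 3.14, 3.14, 3.14, 3.14, 3.14].

### API

Orientations are given as [roll, pitch, yaw] about the fixed x, y, z axes, in that order (R = Rz(yaw) Ry(pitch) Rx(roll)).
In Python, from plant import * gives the robot as it stands.
- The arm moves only by the tool play_rows, never from a script. Its argument "commands" is a list of rows, each an object with "slide": the shift along the tool's x, y, z in m, a list of three; "spin": the turn about the tool's z in rad; "fingers": the opening, from 0 (shut) to 1 (fully open). In form: [{"slide": [dx, dy, dz], "spin": spin, "fingers": fingers}, ...]. A call has 1 to 5 rows; each row is the pose to reach, as a shift and turn from the pose commanded when the call began, along the tool's axes at that moment; what a row does not reach only later rows make up. A row lasts 1/12 s, in which the tool goes at most 41.7 mm and 7.16 degrees, less where a joint would pass 70% of its speed; a pose out of reach is approached as far as the arm can. A call with a gripper value outside its range is refused whole. The fingers move at their own pace and stop on an object; the grip force is fixed at half the most. Time passes only in rows, so rows that repeat a pose let the fingers close. It gives the time, the measured TCP pose, the force and the opening at its end, in the units of the state.
- get_state(): the state, without advancing time (a new reading comes with each control period).
- get_image(name): name is "side" or "top" or "wrist"; returns the picture (420x560x3 uint8, red, green, blue); there is no depth.
- camera_model(name): a dict with "fx", "fy", "cx", "cy" (pixels), "pose" (4x4, takes a point from camera to world coordinates). Camera axes: x right, y up, looking along -z (the intrinsics and any distortion apply to the point x, -y, -z); pixel columns grow to the right and rows downward; lengths in mm; the calibration is good to about 2 mm. A picture is of the moment at which its call begins: read the wrist's pose just before it. camera_model takes no time and is no camera call; for the wrist camera it gives the pose at the moment of the call.
- sign_off(): hands the job in, once; it reports no verdict.
The state is a dict: "time": time; "qpos": joint angles; "joint_vel": joint speeds; "joint_efforts": joint torques, N m; "ee_pos": TCP position; "ee_rot": TCP orientation; "contact_force": force on the tool from outside, world axes, zero at the start; "ft_torque": the same for the moment, N m; "grip_width": finger opening in mm.
Only numpy, scipy, OpenCV 4.12 (cv2) and the standard library are available. Lean on these libraries where they do the work, as an engineer would, in place of code of your own. Each camera call takes 0.05 s, during which the arm holds its last target.

### The job

First turn the black latch dial on the plywood cutting jig anticlockwise all the way back to its stop and leave it there. Then push the aluminium straightedge fully home onto its pivot post, swing it round that post into line against the stop pin, and finally turn the dial clockwise exactly three clicks from its stop so that its steel finger bars the straightedge in; let go and leave the other things on the bench where they are.

Things in the scene. Friction and masses are not known exactly. Their poses are not given: they have to be found in the camera images.
- jig: The jig: plywood board 300 (x) x 440 (y) x 18 mm thick, fixed flat on the bench. Origin: centre of its underside, z up. On its top: pivot post (x -60, y -180 mm), stop pin (x -81, y +75), latch dial (axis x -60, y +140). 'In line' means the straightedge lies along the jig's y axis, from the post towards the dial.
- post (a point): Steel pivot post, 12 mm diameter, 30 mm tall; the point is on its axis at the board's top. Axes as the jig's.
- stop_pin (a point): Steel stop pin, 12 mm diameter, 16 mm tall; the point is on its axis at the board's top. The straightedge in line touches it with its -x long edge, at 255 mm from the post. Axes as the jig's.
- dial (a joint): Dial angle in rad: about 0 at its anticlockwise stop, growing clockwise seen from above. It clicks every 0.524 (30 degrees); 5 clicks reach the clockwise stop, 3 clicks are 1.571. Left between clicks it springs to the nearer one. Turning it over a click takes 0.1 to 0.2 N m. It starts at the 4th or 5th click, its finger in the straightedge's way.
- dial_grip (a point): On the dial's axis, 38 mm above the board, turning with it: x lies along the handle and points as the steel finger does (at joint 0: 50 degrees anticlockwise of the jig's x), z up. Handle: black bar 46 x 14 mm, 14 to 52 mm above the board, on a 40 mm diameter hub, 1 to 14 mm. Finger: flat, 16 mm wide, 1 to 10 mm above the board, reaching 42 mm from the axis.
- bar: Straightedge: loose aluminium bar 30 mm wide, 8 thick, about 0.3 kg, flat on the board. Origin: centre of the fork at its post end, underside; y towards its tip (295 mm), z up. Home, its origin is on the post's axis. Fork slot 18 mm wide, open to -y, prongs to y -15. It starts round the post but 7 to 10 mm short of home, and turned 0.5 to 0.75 rad clockwise (from above) out of line.
- bar_knob (a point): Centre of the straightedge's round black knob, 200 mm from the bar's origin along its y, 34 mm above the bar's underside. Knob 24 mm diameter, from 8 to 48 mm above the underside. Axes as the bar's. Beyond 261 mm the bar is a 20 mm wide tongue; home and in line the tongue clears the dial's hub by 5 mm.
- awl: Bystander: awl with a wooden handle, 140 mm long, 26 mm thick, lying on the board. Origin at mid length, underside.
- weight: Bystander: dark steel block 50 x 35 x 30 mm on the board. Origin at the centre of its underside.
- jar: Bystander: clear jar, 44 mm diameter, 50 mm tall, on the board. Origin at the centre of its underside.
- hammer: Bystander: hammer, 260 mm long, on the bench. Origin at mid length, underside.
- mug: Bystander: blue mug, 84 mm diameter, 85 mm tall, on the bench. Origin at the centre of its underside.
- tape: Bystander: roll of tape, 100 mm diameter, 19 mm high, lying flat on the bench. Origin at the centre of its underside.
- glue: Bystander: white bottle, 52 mm diameter, 130 mm tall, on the bench. Origin at the centre of its underside.

How it is judged:
By the outcome, as a careful person would: the job done as asked, in the order asked, and still so for the second after the job is handed in, with the robot touching nothing.
It also fails if it takes over 72 s, if anything falls off the work surface, if the arm or the gripper's body presses on something with over 40 N, if the wrist force passes 120 N, or if a joint passes its speed limit or range.

## Working session

There is one attempt and no reset: what is moved stays moved. The work goes in short steps, Python scripts to look and compute and a tool call to move; the robot and the scene stay as the last step left them, time stands still between calls to the robot, and variables do not carry over. Pictures are saved under pics/ and viewed, and the job is handed in when it is done.

Besides the shell and the picture viewer there is one more tool, called after "Request:" in YAML: its name, and indented under it one key for each argument. play_rows: Moves the arm, as the interface text tells. Its arguments: {"type":"object","properties":{"commands":{"type":"array"}},"required":["commands"]}

```bash
mkdir -p pics; ls; python3 - <<'E'
from plant import *
import cv2
s=get_state();print(s)
for n in ("top","side","wrist"):
    m=camera_model(n);print(n,m)
    cv2.imwrite(f"pics/{n}0.png",cv2.cvtColor(get_image(n),cv2.COLOR_RGB2BGR))
E
```

```text
pics
{'time': 0.0, 'qpos': array([ 1.090197  ,  0.62931707,  0.03846564,  1.51837193, -0.02699013,
        0.99628141, -0.02000203]), 'joint_vel': array([ 0.00047801,  0.00045086, -0.00064762,  0.00092505, -0.00135415,
        0.00194034, -0.00025213]), 'joint_efforts': array([ 6.70550235e-04, -5.63393891e+01,  1.22664593e+00, -1.93438983e+01,
        1.11372914e-02,  1.07366793e-02, -4.58688959e-06]), 'ee_pos': array([ 261.71623414, -594.30743633,  230.407093  ]), 'ee_rot': array([-3.13973409e+00,  4.52283479e-05,  4.14783455e-01]), 'contact_force': array([-0.08584228,  0.38998623, -0.29197951]), 'ft_torque': array([0.05481562, 0.05864888, 0.01006327]), 'grip_width': 85.60537674863994}
top {'fx': 385.6231736551396, 'fy': 385.6231736551396, 'cx': 280.72524602803975, 'cy': 209.85725511027383, 'pose': array([[ 9.86443292e-02,  9.70868890e-01, -2.18364134e-01,
         2.90447974e+02],
       [-9.95122162e-01,  9.60006161e-02, -2.27104444e-02,
        -1.69841168e+01],
       [-1.08577257e-03,  2.19539246e-01,  9.75603065e-01,
         1.27727520e+03],
       [ 0.00000000e+00,  0.000000
[... 268 characters left out ...]
4153e-01, -6.52635725e-01,  6.51319419e-01,
         9.92367508e+02],
       [-2.17576506e-03,  7.07037219e-01,  7.07172990e-01,
         1.13125067e+03],
       [ 0.00000000e+00,  0.00000000e+00,  0.00000000e+00,
         1.00000000e+00]])}
wrist {'fx': 331.6942621620892, 'fy': 331.6942621620892, 'cx': 277.78846885527105, 'cy': 210.02813816022024, 'pose': array([[ 4.03455617e-01,  8.73880291e-01,  2.71213575e-01,
         3.29749558e+02],
       [-9.14997430e-01,  3.85909691e-01,  1.17700524e-01,
        -5.63654884e+02],
       [-1.80777862e-03, -2.95646661e-01,  9.55295652e-01,
         3.75204887e+02],
       [ 0.00000000e+00,  0.00000000e+00,  0.00000000e+00,
         1.00000000e+00]])}
```

View pics/top0.png

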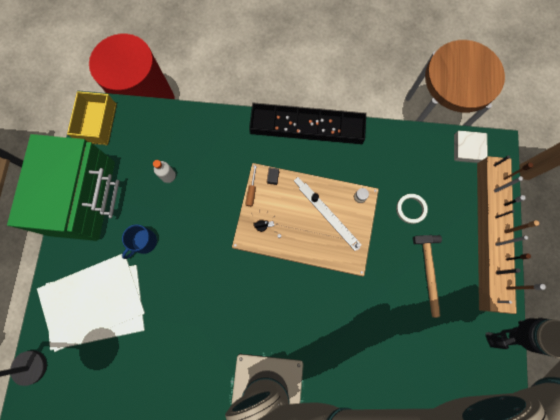

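View pics/side0.png

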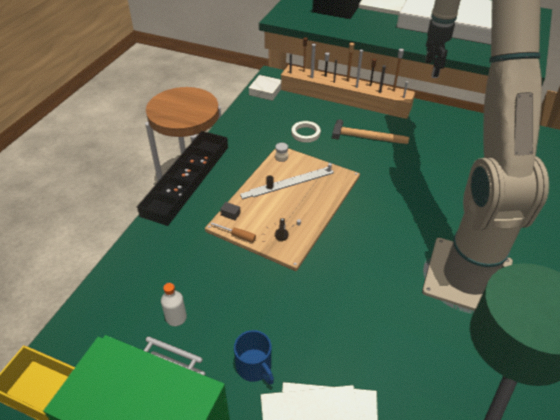

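View pics/wrist0.png

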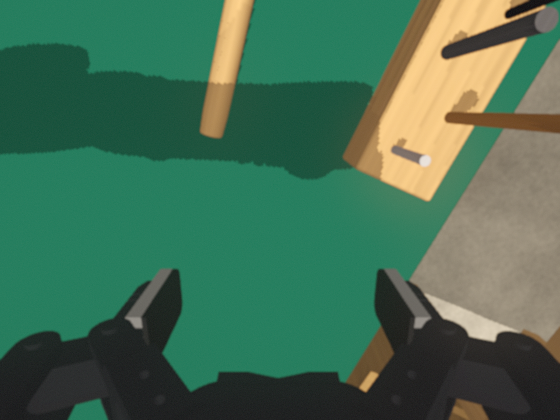

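```bash
cat > h.py <<'E'
import numpy as np, cv2
def ray(m,u,v):
    P=np.array(m["pose"]);d=np.array([(u-m["cx"])/m["fx"],-(v-m["cy"])/m["fy"],-1.0])
    return P[:3,3],P[:3,:3]@d
def onz(m,u,v,z):
    o,d=ray(m,u,v);return o+d*(z-o[2])/d[2]
def proj(m,p):
    P=np.array(m["pose"]);c=P[:3,:3].T@(np.asarray(p,float)-P[:3,3])
    return np.array([m["cx"]+m["fx"]*c[0]/-c[2],m["cy"]-m["fy"]*c[1]/-c[2]])
def tri(obs):
    A=np.zeros((3,3));b=np.zeros(3)
    for m,u,v in obs:
        o,d=ray(m,u,v);d=d/np.linalg.norm(d);Q=np.eye(3)-np.outer(d,d);A+=Q;b+=Q@o
    return np.linalg.solve(A,b)
E
python3 - <<'E'
import cv2
a=cv2.imread('pics/top0.png')[155:280,225:390];cv2.imwrite('pics/topc.png',cv2.resize(a,None,fx=4.8,fy=4.8,interpolation=cv2.INTER_CUBIC))
a=cv2.imread('pics/side0.png')[140:270,200:365];cv2.imwrite('pics/sidec.png',cv2.resize(a,None,fx=4.6,fy=4.6,interpolation=cv2.INTER_CUBIC))
E
```

```text
(no output)
```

View pics/topc.png

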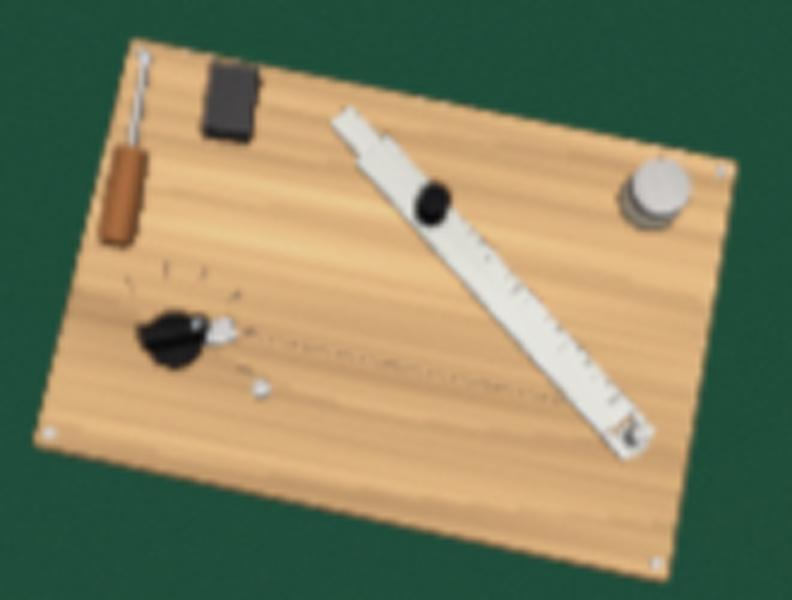

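View pics/sidec.png

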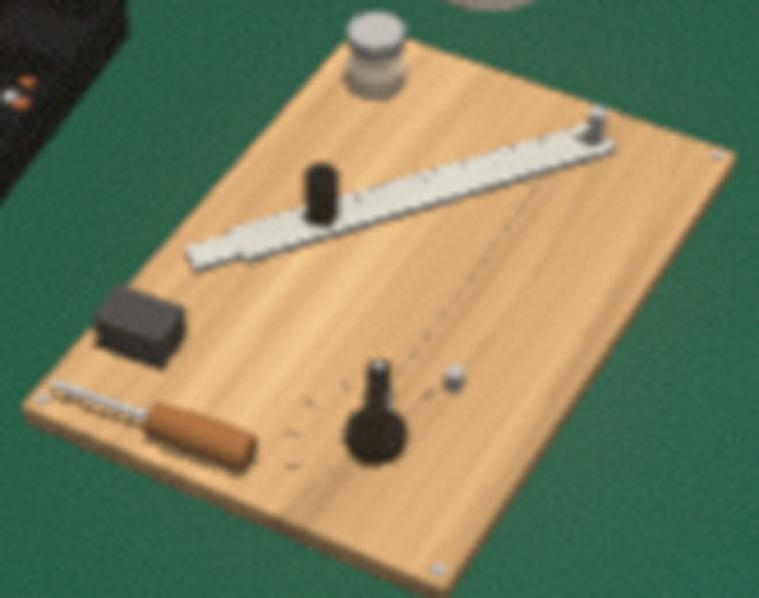

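```bash
python3 - <<'E'
from plant import *
from h import *
for n,c in (("top",[(133,40),(737,160),(667,580),(37,445)]),("side",[(22,408),(400,38),(737,155),(445,592)])):
    m=camera_model(n)
    s,ox,oy=(4.8,225,155) if n=="top" else (4.6,200,140)
    im=cv2.imread(f'pics/{n}0.png')
    hsv=cv2.cvtColor(im,cv2.COLOR_BGR2HSV)
    g=cv2.cvtColor(im,cv2.COLOR_BGR2GRAY)
    pts=np.array([[ox+(x+.5)/s-.5,oy+(y+.5)/s-.5] for x,y in c],np.float32).reshape(-1,1,2)
    r=im[:,:,2].copy()
    sub=cv2.cornerSubPix(r,pts.copy(),(4,4),(-1,-1),(3,50,.01)).reshape(-1,2)
    W=[onz(m,u,v,18)[:2] for u,v in sub]
    print(n,sub.round(1).tolist(),np.round(W,1).tolist())
    L=np.array([[150,220],[150,-220],[-150,-220],[-150,220]],float)
    W=np.array(W);mc=W.mean(0);H=(L).T@(W-mc)
    th=np.arctan2(H[0,1]-H[1,0],H[0,0]+H[1,1]);R=np.array([[np.cos(th),-np.sin(th)],[np.sin(th),np.cos(th)]])
    print("jig",mc.round(1),th, (W-(mc+L@R.T)).round(1).tolist())
    for nm,p in dict(post=(-60,-180),pin=(-81,75),dial=(-60,140)).items():
        w=mc+R@np.array(p);print(nm,w.round(1),proj(m,[*w,48 if nm=='post' else 34 if nm=='pin' else 70]).round(1))
E
```

```text
top [[252.3000030517578, 162.5], [378.29998779296875, 188.5], [363.5, 275.6000061035156], [231.39999389648438, 247.10000610351562]] [[728.9, 126.1], [678.8, -309.2], [382.6, -274.6], [432.0, 160.8]]
jig [555.6 -74.2] -0.1146055213620809 [[-0.8, -1.1], [-0.6, 0.7], [1.2, 1.0], [0.3, -0.6]]
post [ 475.4 -246.2] [358.1 245. ]
pin [483.7   9.5] [278.9 235.3]
dial [512.   71.7] [260.3 222.9]
side [[204.1999969482422, 227.6999969482422], [288.20001220703125, 147.60000610351562], [359.6000061035156, 173.10000610351562], [296.6000061035156, 268.3999938964844]] [[727.6, 127.8], [639.3, -307.4], [379.9, -274.6], [428.1, 163.6]]
jig [543.7 -72.6] -0.14500560089902506 [[3.6, 4.5], [-21.1, 4.6], [16.4, -5.9], [1.0, -3.2]]
post [ 458.3 -242.1] [333.9 166. ]
pin [474.4  13.3] [300.4 221.8]
dial [504.6  74.6] [282.8 224.8]
```

```bash
cat > go.py <<'E'
import sys
from plant import *
from h import *
from scipy.spatial.transform import Rotation as Ro
# go.py x y z yawdeg  -> tool-frame slide (m) and spin needed from measured pose
s=get_state();p=np.array(s["ee_pos"]);R=Ro.from_euler('xyz',s["ee_rot"])
t=np.array(list(map(float,sys.argv[1:4])));
d=R.inv().apply(t-p)/1000
x=R.apply([1,0,0]);yaw=np.degrees(np.arctan2(x[1],x[0]))
dy=(float(sys.argv[4])-yaw+180)%360-180
print("t",s["time"],"p",p.round(1),"yaw",yaw.round(1),"slide",d.round(4),"spin",-np.radians(dy).round(3),"F",np.round(s["contact_force"],1),"T",np.round(s["ft_torque"],2),"w",round(s["grip_width"],1),"q7",round(s["qpos"][6],2))
E
python3 go.py 500 50 200 103
```

```text
t 0.15 p [ 261.8 -594.4  230.6] yaw 23.8 slide [ 0.4777 -0.4937  0.0313] spin -1.383 F [-0.3 -0.2 -0.1] T [-0.05 -0.03  0.05] w 85.4 q7 -0.02
```

Request:
play_rows:
  commands:
    - {"slide": [0.028, -0.028, 0], "spin": -0.08, "fingers": 0.6}
    - {"slide": [0.056, -0.056, 0], "spin": -0.16, "fingers": 0.6}
    - {"slide": [0.084, -0.084, 0.005], "spin": -0.24, "fingers": 0.6}
    - {"slide": [0.112, -0.112, 0.005], "spin": -0.32, "fingers": 0.6}
    - {"slide": [0.14, -0.14, 0.005], "spin": -0.4, "fingers": 0.6}

```text
time: 0.57
ee_pos: [333.8, -408.3, 226.0]
ee_rot: [-3.141, -0.0, 0.818]
contact_force: [0.6, 0.2, 0.8]
grip_width: 51.3
```

```bash
python3 go.py 500 50 200 103
```

```text
t 0.5667 p [ 333.8 -408.3  226. ] yaw 46.9 slide [ 0.4482 -0.1918  0.0262] spin -0.979 F [0.6 0.2 0.8] T [ 0.03 -0.11 -0.05] w 51.3 q7 0.03
```

Request:
play_rows:
  commands:
    - {"slide": [0.037, -0.016, 0], "spin": -0.08, "fingers": 0.6}
    - {"slide": [0.074, -0.032, 0], "spin": -0.16, "fingers": 0.6}
    - {"slide": [0.111, -0.048, 0.005], "spin": -0.24, "fingers": 0.6}
    - {"slide": [0.148, -0.064, 0.005], "spin": -0.32, "fingers": 0.6}
    - {"slide": [0.185, -0.08, 0.01], "spin": -0.4, "fingers": 0.6}

```text
time: 0.98
ee_pos: [403.0, -219.2, 216.8]
ee_rot: [3.14, 0.0, 1.218]
contact_force: [2.0, -0.5, -0.4]
grip_width: 50.8
```

```bash
python3 go.py 500 50 200 103
```

```text
t 0.9833 p [ 403.  -219.2  216.8] yaw 69.8 slide [ 0.2862 -0.0019  0.0167] spin -0.579 F [ 2.  -0.5 -0.4] T [ 0.   -0.11 -0.01] w 50.8 q7 -0.05
```

Request:
play_rows:
  commands:
    - {"slide": [0.038, 0, 0], "spin": -0.08, "fingers": 0.5}
    - {"slide": [0.076, 0, 0], "spin": -0.16, "fingers": 0.5}
    - {"slide": [0.114, 0, 0.005], "spin": -0.24, "fingers": 0.5}
    - {"slide": [0.152, 0, 0.01], "spin": -0.32, "fingers": 0.5}
    - {"slide": [0.19, 0, 0.015], "spin": -0.4, "fingers": 0.5}

```text
time: 1.4
ee_pos: [468.9, -41.1, 201.3]
ee_rot: [3.141, 0.0, 1.618]
contact_force: [1.2, -0.3, 0.3]
grip_width: 42.6
```

```bash
python3 go.py 500 50 200 103; python3 - <<'E'
from plant import *
import cv2,pickle
m=camera_model("wrist");im=get_image("wrist")
pickle.dump(m,open('w1.pkl','wb'));cv2.imwrite("pics/w1.png",cv2.cvtColor(im,cv2.COLOR_RGB2BGR))
E
```

```text
t 1.4 p [468.9 -41.1 201.3] yaw 92.7 slide [0.0895 0.0354 0.0012] spin -0.179 F [ 1.2 -0.3  0.3] T [-0.03 -0.06 -0.01] w 42.6 q7 -0.15
```

View pics/w1.png

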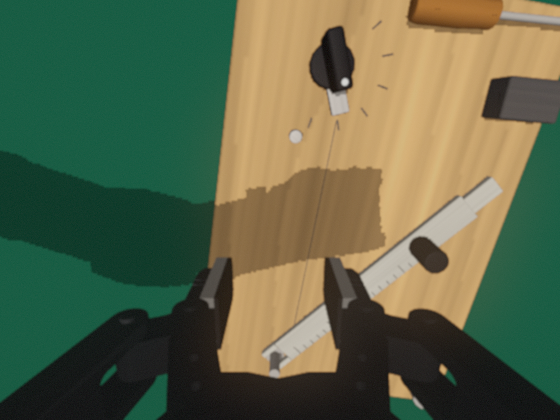

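```bash
cat > crop.py <<'E'
import sys,cv2
f,x0,y0,x1,y1=sys.argv[1],*map(int,sys.argv[2:6])
a=cv2.imread(f'pics/{f}.png')[y0:y1,x0:x1];s=min(780/(x1-x0),580/(y1-y0))
cv2.imwrite(f'pics/{sys.argv[6]}.png',cv2.resize(a,None,fx=s,fy=s,interpolation=cv2.INTER_CUBIC));print(s)
E
python3 crop.py w1 270 10 410 150 w1c; python3 crop.py w1 250 170 510 375 w1d
```

```text
4.142857142857143
2.8292682926829267
```

View pics/w1c.png

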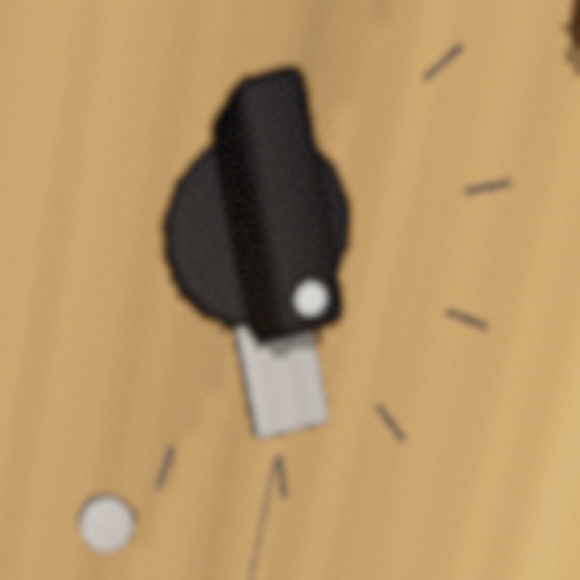

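View pics/w1d.png

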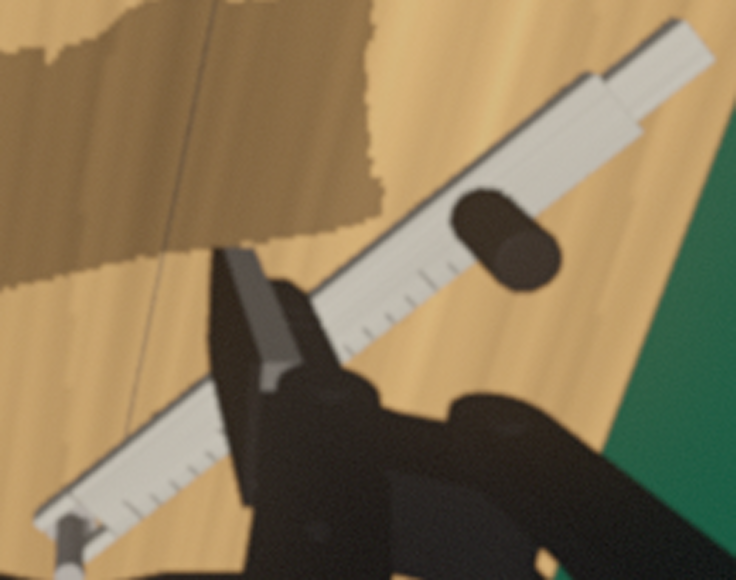

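```bash
cat > a.py <<'E'
import pickle
from h import *
m=pickle.load(open('w1.pkl','rb'))
def c(x,y,z): return onz(m,270+(x+.5)/4.142857-.5,10+(y+.5)/4.142857-.5,z)[:2].round(1)
def d(x,y,z): return onz(m,250+(x+.5)/2.829-.5,170+(y+.5)/2.829-.5,z)[:2].round(1)
print("pin",c(106,524,34))
print("hub L/R at z32",c(164,225,32),c(350,215,32))
a=(c(252,80,70)+c(300,70,70))/2;b=(c(262,340,70)+c(338,318,70))/2
print("handle ends",c(252,80,70),c(300,70,70),c(262,340,70),c(338,318,70))
print("finger tip",c(258,438,28),c(327,422,28))
A=[(443,62),(487,187),(466,318),(390,423),(282,477),(165,467)]
pin=c(106,524,34)
for p in A: print(c(*p,18))
print("knob top",d(528,258,66),"knob/bar tip",d(682,18,26),d(714,58,26),"shoulder",d(590,74,26),d(642,130,26),"fork",d(36,518,26),"post top",d(68,575,48))
th=-.1146;R=np.array([[np.cos(th),-np.sin(th)],[np.sin(th),np.cos(th)]])
print("pin->dial",pin+R@np.array([21,65]),"post",pin+R@np.array([21,-255]))
E
python3 a.py
```

```text
pin [481.4  10.3]
hub L/R at z32 [489.8  72.3] [528.7  76.1]
handle ends [500.7  92.5] [509.1  94.5] [506.8  48.6] [520.7  53.2]
finger tip [514.4  30.2] [529.3  34.3]
[547.9 108.7]
[560.8  85. ]
[560.   58.1]
[545.8  34.8]
[522.3  21.7]
[495.1  22.6]
knob top [617.7 -94. ] knob/bar tip [675.6 -19.3] [690.1 -32.8] shoulder [647.9 -40.7] [670.9 -60.3] fork [ 459.5 -238.9] post top [ 473.2 -246.4]
pin->dial [509.69495856  72.47230348] post [ 473.10317574 -245.42868964]
```

```bash
python3 go.py 509.6 72.8 110 104
```

```text
t 1.45 p [472.  -31.9 201. ] yaw 93.5 slide [0.1017 0.0436 0.0918] spin -0.183 F [ 2.2  6.7 -0.7] T [ 0.5  -0.23  0.  ] w 42.5 q7 -0.15
```

Request:
play_rows:
  commands:
    - {"slide": [0.03, 0.012, 0.012], "spin": -0.06, "fingers": 0.5}
    - {"slide": [0.06, 0.026, 0.035], "spin": -0.12, "fingers": 0.5}
    - {"slide": [0.09, 0.038, 0.06], "spin": -0.17, "fingers": 0.5}
    - {"slide": [0.098, 0.042, 0.09], "spin": -0.17, "fingers": 0.5}
    - {"slide": [0.098, 0.042, 0.09], "spin": -0.17, "fingers": 0.5}

```text
time: 1.87
ee_pos: [504.0, 60.0, 107.0]
ee_rot: [-3.135, -0.003, 1.79]
contact_force: [-0.8, 0.0, 1.0]
grip_width: 42.9
```

```bash
python3 go.py 509.6 72.8 42 104
```

```text
t 1.8667 p [504.  60. 107.] yaw 102.5 slide [0.0111 0.0087 0.0649] spin -0.025 F [-0.8  0.   1. ] T [-0.01  0.02  0.04] w 42.9 q7 -0.29
```

Request:
play_rows:
  commands:
    - {"slide": [0.006, 0.005, 0.0], "spin": -0.02, "fingers": 0.5}
    - {"slide": [0.011, 0.008, 0.01], "spin": -0.025, "fingers": 0.5}
    - {"slide": [0.011, 0.008, 0.015], "spin": -0.025, "fingers": 0.5}
    - {"slide": [0.011, 0.008, 0.02], "spin": -0.025, "fingers": 0.5}
    - {"slide": [0.011, 0.008, 0.02], "spin": -0.025, "fingers": 0.5}

```text
time: 2.28
ee_pos: [511.4, 68.4, 91.1]
ee_rot: [-3.141, 0.001, 1.808]
contact_force: [0.8, -0.7, -0.3]
grip_width: 42.7
```

```bash
python3 go.py 509.6 72.8 42 104;  python3 - <<'E'
from plant import *
import cv2,pickle
m=camera_model("wrist");im=get_image("wrist")
pickle.dump(m,open('w2.pkl','wb'));cv2.imwrite("pics/w2.png",cv2.cvtColor(im,cv2.COLOR_RGB2BGR))
E
```

```text
t 2.2833 p [511.4  68.4  91.1] yaw 103.6 slide [ 0.0048 -0.0007  0.0491] spin -0.007 F [ 0.8 -0.7 -0.3] T [ 0.01 -0.04 -0.05] w 42.7 q7 -0.3
```

View pics/w2.png

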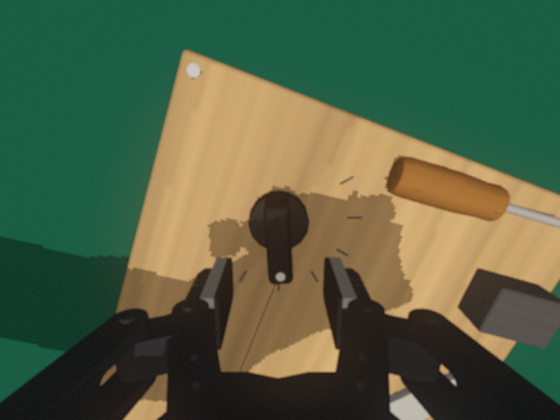

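Request:
play_rows:
  commands:
    - {"slide": [0.004, 0.0, 0.01], "spin": 0, "fingers": 0.5}
    - {"slide": [0.004, 0.0, 0.022], "spin": 0, "fingers": 0.5}
    - {"slide": [0.004, 0.0, 0.034], "spin": 0, "fingers": 0.5}
    - {"slide": [0.004, 0.0, 0.045], "spin": 0, "fingers": 0.5}
    - {"slide": [0.004, 0.0, 0.048], "spin": 0, "fingers": 0.5}

```text
time: 2.75
ee_pos: [509.8, 73.1, 41.7]
ee_rot: [-3.139, 0.0, 1.81]
contact_force: [-0.2, 0.8, 0.2]
grip_width: 42.8
```

```bash
python3 go.py 509.6 72.8 42 104
```

```text
t 2.75 p [509.8  73.1  41.7] yaw 103.7 slide [-0.0002 -0.0003 -0.0003] spin -0.005 F [-0.2  0.8  0.2] T [-0.01  0.02 -0.03] w 42.8 q7 -0.35
```

Request:
play_rows:
  commands:
    - {"slide": [0, 0, 0], "spin": 0, "fingers": 0.3}
    - {"slide": [0, 0, 0], "spin": 0, "fingers": 0.15}
    - {"slide": [0, 0, 0], "spin": 0, "fingers": 0.05}
    - {"slide": [0, 0, 0], "spin": 0, "fingers": 0}
    - {"slide": [0, 0, 0], "spin": 0, "fingers": 0}

```text
time: 3.17
ee_pos: [510.6, 73.3, 43.7]
ee_rot: [-3.142, -0.0, 1.81]
contact_force: [-1.4, -0.4, 0.4]
grip_width: 13.1
```

```bash
python3 go.py 509.6 72.8 42 104
```

```text
t 3.1667 p [510.6  73.3  43.7] yaw 103.7 slide [-0.0003 -0.0011  0.0017] spin -0.005 F [-1.4 -0.4  0.4] T [0.11 0.39 0.01] w 13.1 q7 -0.35
```

Request:
play_rows:
  commands:
    - {"slide": [0, 0, 0], "spin": -0.1, "fingers": 0}
    - {"slide": [0, 0, 0], "spin": -0.2, "fingers": 0}
    - {"slide": [0, 0, 0], "spin": -0.3, "fingers": 0}
    - {"slide": [0, 0, 0], "spin": -0.4, "fingers": 0}
    - {"slide": [0, 0, 0], "spin": -0.5, "fingers": 0}

```text
time: 3.58
ee_pos: [510.0, 73.0, 43.6]
ee_rot: [-3.14, -0.0, 2.314]
contact_force: [-2.4, 0.6, 1.8]
grip_width: 13.1
```

```bash
python3 go.py 509.6 72.8 42 223.4
```

```text
t 3.5833 p [510.   73.   43.6] yaw 132.6 slide [ 0.0001 -0.0004  0.0016] spin -1.585 F [-2.4  0.6  1.8] T [0.04 0.73 0.02] w 13.1 q7 -0.01
```

Request:
play_rows:
  commands:
    - {"slide": [0, 0, 0], "spin": -0.1, "fingers": 0}
    - {"slide": [0, 0, 0], "spin": -0.2, "fingers": 0}
    - {"slide": [0, 0, 0], "spin": -0.3, "fingers": 0}
    - {"slide": [0, 0, 0], "spin": -0.4, "fingers": 0}
    - {"slide": [0, 0, 0], "spin": -0.5, "fingers": 0}

```text
time: 4.0
ee_pos: [509.7, 72.5, 43.6]
ee_rot: [-3.139, -0.001, 2.814]
contact_force: [-4.3, -1.2, 2.6]
grip_width: 13.3
```

```bash
python3 go.py 509.6 72.8 42 223.4
```

```text
t 4.0 p [509.7  72.5  43.6] yaw 161.2 slide [0.0001 0.0003 0.0016] spin -1.085 F [-4.3 -1.2  2.6] T [-0.15  0.86 -0.06] w 13.3 q7 0.34
```

Request:
play_rows:
  commands:
    - {"slide": [0, 0, 0], "spin": -0.1, "fingers": 0}
    - {"slide": [0, 0, 0], "spin": -0.2, "fingers": 0}
    - {"slide": [0, 0, 0], "spin": -0.3, "fingers": 0}
    - {"slide": [0, 0, 0], "spin": -0.4, "fingers": 0}
    - {"slide": [0, 0, 0], "spin": -0.5, "fingers": 0}

```text
time: 4.42
ee_pos: [509.6, 71.8, 43.6]
ee_rot: [-3.139, -0.002, -2.97]
contact_force: [-3.6, -1.3, 3.4]
grip_width: 12.9
```

```bash
python3 go.py 509.6 72.8 42 223.4
```

```text
t 4.4167 p [509.6  71.8  43.6] yaw -170.1 slide [-0.0002  0.001   0.0016] spin -0.585 F [-3.6 -1.3  3.4] T [-0.37  0.81  0.01] w 12.9 q7 0.72
```

Request:
play_rows:
  commands:
    - {"slide": [0, 0, 0], "spin": -0.1, "fingers": 0}
    - {"slide": [0, 0, 0], "spin": -0.2, "fingers": 0}
    - {"slide": [0, 0, 0], "spin": -0.3, "fingers": 0}
    - {"slide": [0, 0, 0], "spin": -0.4, "fingers": 0}
    - {"slide": [0, 0, 0], "spin": -0.5, "fingers": 0}

```text
time: 4.83
ee_pos: [509.9, 71.2, 43.6]
ee_rot: [-3.14, -0.003, -2.47]
contact_force: [-3.5, -4.5, 4.8]
grip_width: 12.8
```

```bash
python3 go.py 509.6 72.8 42 223.4
```

```text
t 4.8333 p [509.9  71.2  43.6] yaw -141.5 slide [-0.0008  0.0014  0.0016] spin -0.086 F [-3.5 -4.5  4.8] T [-0.56  0.77 -0.01] w 12.8 q7 1.13
```

Remaining 0.086 plus a touch; watch the axial torque for the stop.

Request:
play_rows:
  commands:
    - {"slide": [0, 0, 0], "spin": -0.04, "fingers": 0}
    - {"slide": [0, 0, 0], "spin": -0.08, "fingers": 0}
    - {"slide": [0, 0, 0], "spin": -0.11, "fingers": 0}
    - {"slide": [0, 0, 0], "spin": -0.13, "fingers": 0}
    - {"slide": [0, 0, 0], "spin": -0.13, "fingers": 0}

```text
time: 5.25
ee_pos: [510.0, 71.1, 43.6]
ee_rot: [-3.14, -0.004, -2.344]
contact_force: [-4.0, -4.1, 6.0]
grip_width: 12.8
```

```bash
python3 go.py 509.6 72.8 42 223.4
```

```text
t 5.25 p [510.   71.1  43.6] yaw -134.3 slide [-0.001   0.0015  0.0016] spin 0.04 F [-4.  -4.1  6. ] T [-0.7   0.74  0.02] w 12.8 q7 1.23
```

Request:
play_rows:
  commands:
    - {"slide": [0, 0, 0], "spin": -0.03, "fingers": 0}
    - {"slide": [0, 0, 0], "spin": -0.06, "fingers": 0}
    - {"slide": [0, 0, 0], "spin": -0.06, "fingers": 0}

```text
time: 5.5
ee_pos: [510.0, 71.0, 43.7]
ee_rot: [-3.141, -0.004, -2.291]
contact_force: [-4.1, -3.2, 6.9]
grip_width: 13.3
```

```bash
python3 go.py 509.6 72.8 42 223.4; python3 - <<'E'
from plant import *
import cv2
cv2.imwrite("pics/t2.png",cv2.cvtColor(get_image("side"),cv2.COLOR_RGB2BGR))
E
python3 crop.py t2 200 140 365 270 t2c
```

```text
t 5.5 p [510.   71.   43.7] yaw -131.2 slide [-0.0011  0.0015  0.0017] spin 0.094 F [-4.1 -3.2  6.9] T [-0.46  0.77 -1.58] w 13.3 q7 1.28
4.461538461538462
```

View pics/t2c.png

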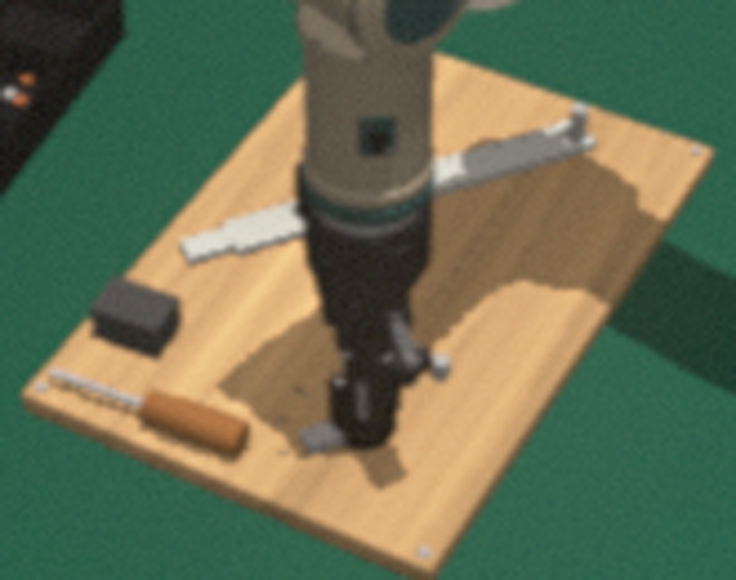

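Request:
play_rows:
  commands:
    - {"slide": [0, 0, 0], "spin": 0.04, "fingers": 0}
    - {"slide": [0, 0, 0], "spin": 0.06, "fingers": 0.2}
    - {"slide": [0, 0, 0], "spin": 0.06, "fingers": 0.4}
    - {"slide": [0, 0, 0], "spin": 0.06, "fingers": 0.5}
    - {"slide": [0, 0, 0], "spin": 0.06, "fingers": 0.5}

```text
time: 5.97
ee_pos: [511.3, 73.7, 43.5]
ee_rot: [-3.141, 0.001, -2.342]
contact_force: [-0.7, 0.2, -0.1]
grip_width: 42.6
```

Request:
play_rows:
  commands:
    - {"slide": [0, 0, -0.015], "spin": 0, "fingers": 0.5}
    - {"slide": [0, 0, -0.035], "spin": 0, "fingers": 0.5}
    - {"slide": [0, 0, -0.06], "spin": 0, "fingers": 0.5}
    - {"slide": [0, 0, -0.09], "spin": 0, "fingers": 0.5}
    - {"slide": [0, 0, -0.12], "spin": 0, "fingers": 0.5}

```text
time: 6.38
ee_pos: [510.4, 73.6, 164.3]
ee_rot: [3.141, -0.0, -2.342]
contact_force: [1.8, 0.1, 0.4]
grip_width: 42.5
```

```bash
python3 go.py 560 -100 170 70; python3 - <<'E'
from plant import *
import cv2,pickle
m=camera_model("wrist");im=get_image("wrist")
pickle.dump(m,open('w3.pkl','wb'));cv2.imwrite("pics/w3.png",cv2.cvtColor(im,cv2.COLOR_RGB2BGR))
E
```

```text
t 6.3833 p [510.4  73.6 164.3] yaw -134.2 slide [ 0.09   -0.1566 -0.0058] spin 2.72 F [1.8 0.1 0.4] T [-0.01  0.01  0.01] w 42.5 q7 1.43
```

View pics/w3.png

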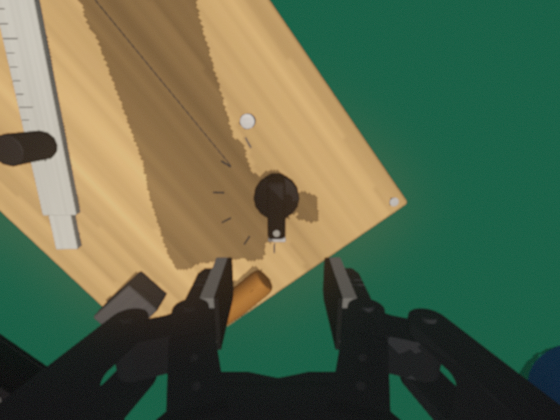

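```bash
python3 go.py 617.7 -94 120 136.4
```

```text
t 6.4333 p [513.5  75.3 169.6] yaw -134.2 slide [ 0.0492 -0.1925  0.05  ] spin 1.561 F [1.7 0.7 4.3] T [ 0.03 -0.12  0.03] w 42.5 q7 1.44
```

Request:
play_rows:
  commands:
    - {"slide": [0.01, -0.039, 0], "spin": 0.11, "fingers": 0.5}
    - {"slide": [0.02, -0.077, 0], "spin": 0.22, "fingers": 0.5}
    - {"slide": [0.03, -0.115, 0], "spin": 0.33, "fingers": 0.5}
    - {"slide": [0.04, -0.153, 0], "spin": 0.44, "fingers": 0.5}
    - {"slide": [0.049, -0.191, 0], "spin": 0.55, "fingers": 0.5}

```text
time: 6.85
ee_pos: [614.1, -97.2, 163.3]
ee_rot: [-3.141, 0.0, -2.898]
contact_force: [0.8, 1.0, 0.9]
grip_width: 42.8
```

Request:
play_rows:
  commands:
    - {"slide": [0, 0, 0], "spin": 0.11, "fingers": 0.5}
    - {"slide": [0, 0, 0], "spin": 0.22, "fingers": 0.5}
    - {"slide": [0, 0, 0], "spin": 0.33, "fingers": 0.5}
    - {"slide": [0, 0, 0], "spin": 0.44, "fingers": 0.5}
    - {"slide": [0, 0, 0], "spin": 0.55, "fingers": 0.5}

```text
time: 7.27
ee_pos: [613.5, -94.9, 163.0]
ee_rot: [3.141, 0.0, 2.835]
contact_force: [-0.3, 0.8, -0.3]
grip_width: 42.6
```

```bash
python3 go.py 617.7 -94 120 136.4
```

```text
t 7.2667 p [613.5 -94.9 163. ] yaw 162.4 slide [-0.0038  0.0021  0.043 ] spin 0.455 F [-0.3  0.8 -0.3] T [0.03 0.05 0.06] w 42.6 q7 0.89
```

Request:
play_rows:
  commands:
    - {"slide": [-0.004, 0.002, 0], "spin": 0.11, "fingers": 0.5}
    - {"slide": [-0.004, 0.002, 0.01], "spin": 0.22, "fingers": 0.5}
    - {"slide": [-0.004, 0.002, 0.025], "spin": 0.33, "fingers": 0.5}
    - {"slide": [-0.004, 0.002, 0.04], "spin": 0.44, "fingers": 0.5}
    - {"slide": [-0.004, 0.002, 0.045], "spin": 0.455, "fingers": 0.5}

```text
time: 7.68
ee_pos: [616.6, -94.2, 116.2]
ee_rot: [-3.139, -0.002, 2.383]
contact_force: [-1.1, -0.2, -0.0]
grip_width: 43.3
```

```bash
python3 - <<'E'
from plant import *
import cv2,pickle
m=camera_model("wrist");im=get_image("wrist")
pickle.dump(m,open('w4.pkl','wb'));cv2.imwrite("pics/w4.png",cv2.cvtColor(im,cv2.COLOR_RGB2BGR))
E
python3 go.py 617.7 -94 38 136.4
```

```text
t 7.7333 p [616.5 -94.1 116.1] yaw 136.7 slide [-0.001   0.0011  0.0781] spin 0.006 F [-0.3 -0.4  0.5] T [-0.01  0.04  0.  ] w 42.7 q7 0.49
```

View pics/w4.png

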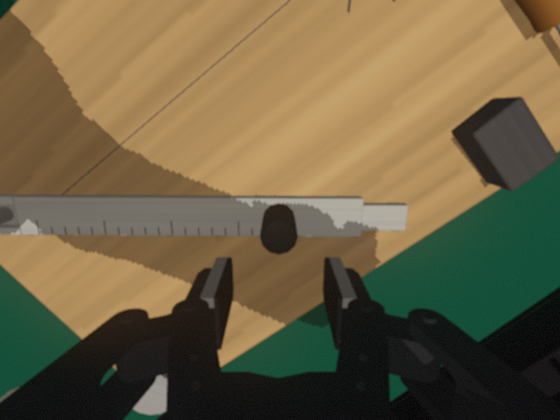

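```bash
python3 - <<'E'
import pickle
from h import *
m=pickle.load(open('w4.pkl','rb'))
print(onz(m,279,235,66))
a=onz(m,20,195.5,26)[:2];b=onz(m,360,198,26)[:2];print(a,b,np.degrees(np.arctan2(*(b-a)[::-1])))
E
python3 crop.py w4 240 180 320 260 w4c
```

```text
[616.74181728 -94.00495805  66.        ]
[ 475.19109142 -221.37006644] [647.85808541 -41.63521917] 46.14898343273498
7.25
```

View pics/w4c.png

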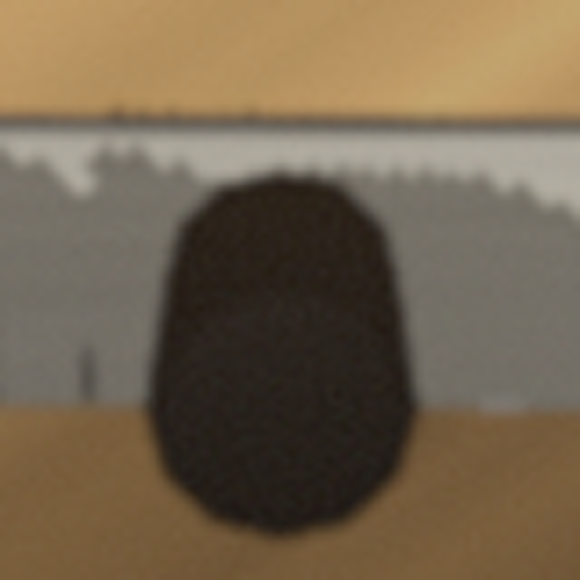

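Request:
play_rows:
  commands:
    - {"slide": [0, 0, 0.02], "spin": 0, "fingers": 0.5}
    - {"slide": [0, 0, 0.04], "spin": 0, "fingers": 0.5}
    - {"slide": [0, 0, 0.06], "spin": 0, "fingers": 0.5}
    - {"slide": [0, 0, 0.075], "spin": 0, "fingers": 0.5}
    - {"slide": [0, 0, 0.078], "spin": 0, "fingers": 0.5}

```text
time: 8.15
ee_pos: [616.4, -94.2, 38.2]
ee_rot: [-3.14, -0.003, 2.388]
contact_force: [0.0, -0.3, -0.5]
grip_width: 42.9
```

Request:
play_rows:
  commands:
    - {"slide": [0, 0, 0], "spin": 0, "fingers": 0.35}
    - {"slide": [0, 0, 0], "spin": 0, "fingers": 0.25}
    - {"slide": [0, 0, 0], "spin": 0, "fingers": 0.1}
    - {"slide": [0, 0, 0], "spin": 0, "fingers": 0}
    - {"slide": [0, 0, 0], "spin": 0, "fingers": 0}

```text
time: 8.57
ee_pos: [618.4, -94.3, 41.1]
ee_rot: [3.14, 0.001, 2.385]
contact_force: [1.5, 0.1, -2.3]
grip_width: 22.3
```

```bash
python3 go.py 617.7 -94 38 136.4
```

```text
t 8.5667 p [618.4 -94.3  41.1] yaw 136.7 slide [ 0.0007 -0.0003  0.0031] spin 0.004 F [ 1.5  0.1 -2.3] T [ 0.04 -0.06 -0.03] w 22.3 q7 0.44
```

Request:
play_rows:
  commands:
    - {"slide": [0, -0.002, 0], "spin": 0, "fingers": 0}
    - {"slide": [0, -0.004, 0], "spin": 0, "fingers": 0}
    - {"slide": [0, -0.006, 0], "spin": 0, "fingers": 0}
    - {"slide": [0, -0.007, 0], "spin": 0, "fingers": 0}
    - {"slide": [0, -0.007, 0], "spin": 0, "fingers": 0}

```text
time: 8.98
ee_pos: [613.8, -99.2, 41.0]
ee_rot: [3.14, 0.001, 2.385]
contact_force: [1.0, 1.8, 1.8]
grip_width: 22.0
```

```bash
python3 go.py 611 -101.4 41 136.4
```

```text
t 8.9833 p [613.8 -99.2  41. ] yaw 136.6 slide [ 0.0005 -0.0035  0.    ] spin 0.004 F [1.  1.8 1.8] T [ 0.43 -0.3  -0.01] w 22.0 q7 0.44
```

Request:
play_rows:
  commands:
    - {"slide": [0, -0.0005, 0], "spin": 0, "fingers": 0}
    - {"slide": [0, -0.001, 0], "spin": 0, "fingers": 0}
    - {"slide": [0, -0.0015, 0], "spin": 0, "fingers": 0}
    - {"slide": [0, -0.002, 0], "spin": 0, "fingers": 0}
    - {"slide": [0, -0.002, 0], "spin": 0, "fingers": 0}

```text
time: 9.4
ee_pos: [612.9, -100.1, 41.0]
ee_rot: [3.139, 0.001, 2.385]
contact_force: [3.2, 3.9, 4.5]
grip_width: 22.1
```

```bash
python3 go.py 611 -101.4 41 136.4
```

```text
t 9.4 p [ 612.9 -100.1   41. ] yaw 136.7 slide [ 0.0005 -0.0023  0.    ] spin 0.005 F [3.2 3.9 4.5] T [ 0.69 -0.62  0.  ] w 22.1 q7 0.44
```

Request:
play_rows:
  commands:
    - {"slide": [0, -0.0005, 0], "spin": 0, "fingers": 0}
    - {"slide": [0, -0.001, 0], "spin": 0, "fingers": 0}
    - {"slide": [0, -0.0015, 0], "spin": 0, "fingers": 0}
    - {"slide": [0, -0.002, 0], "spin": 0, "fingers": 0}
    - {"slide": [0, -0.002, 0], "spin": 0, "fingers": 0}

```text
time: 9.82
ee_pos: [612.1, -100.9, 41.0]
ee_rot: [3.138, 0.002, 2.386]
contact_force: [5.9, 5.2, 2.8]
grip_width: 22.4
```

```bash
python3 go.py 611 -101.4 41 136.4
```

```text
t 9.8167 p [ 612.1 -100.9   41. ] yaw 136.7 slide [ 0.0005 -0.0011  0.    ] spin 0.005 F [5.9 5.2 2.8] T [ 0.84 -0.87 -0.01] w 22.4 q7 0.44
```

Request:
play_rows:
  commands:
    - {"slide": [0, -0.0005, 0], "spin": 0, "fingers": 0}
    - {"slide": [0, -0.001, 0], "spin": 0, "fingers": 0}
    - {"slide": [0, -0.0015, 0], "spin": 0, "fingers": 0}
    - {"slide": [0, -0.002, 0], "spin": 0, "fingers": 0}
    - {"slide": [0, -0.002, 0], "spin": 0, "fingers": 0}

```text
time: 10.23
ee_pos: [611.8, -100.8, 41.0]
ee_rot: [3.135, 0.002, 2.387]
contact_force: [7.2, 6.6, 2.7]
grip_width: 22.1
```

```bash
python3 go.py 611 -101.4 41 136.4; python3 - <<'E'
from plant import *
import cv2,pickle
m=camera_model("wrist");im=get_image("wrist")
pickle.dump(m,open('w5.pkl','wb'));cv2.imwrite("pics/w5.png",cv2.cvtColor(im,cv2.COLOR_RGB2BGR))
cv2.imwrite("pics/s5.png",cv2.cvtColor(get_image("side"),cv2.COLOR_RGB2BGR))
E
python3 crop.py s5 260 140 360 230 s5c
```

```text
t 10.2333 p [ 611.8 -100.8   41. ] yaw 136.8 slide [ 0.0002 -0.001   0.    ] spin 0.006 F [7.2 6.6 2.7] T [ 1.26 -1.24 -0.01] w 22.1 q7 0.44
6.444444444444445
```

View pics/w5.png

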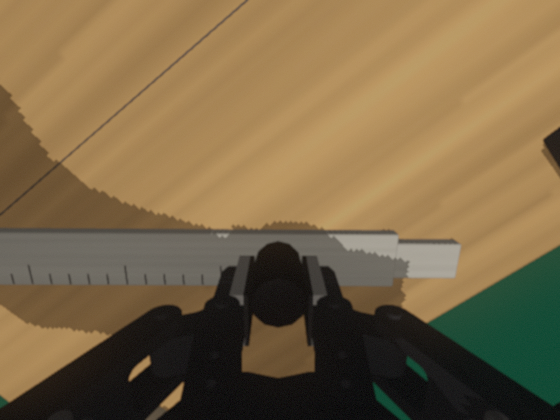

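View pics/s5c.png

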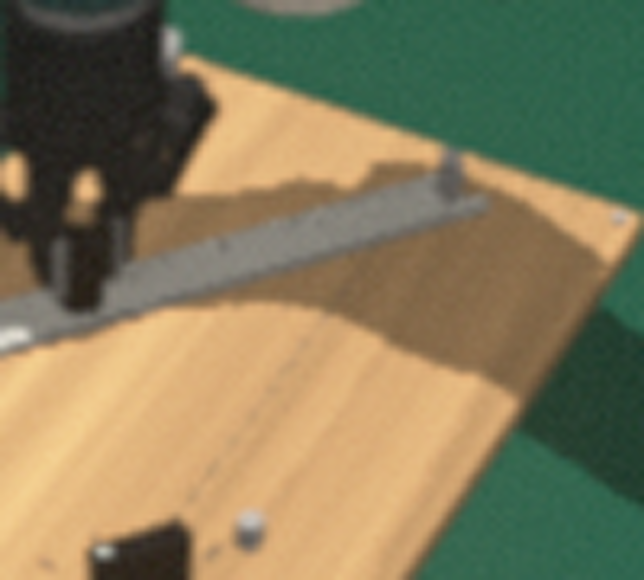

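Request:
play_rows:
  commands:
    - {"slide": [0.0087, 0.0013, 0], "spin": -0.044, "fingers": 0}
    - {"slide": [0.0173, 0.0007, 0], "spin": -0.087, "fingers": 0}
    - {"slide": [0.026, -0.0002, 0], "spin": -0.131, "fingers": 0}
    - {"slide": [0.0346, -0.0015, 0], "spin": -0.175, "fingers": 0}
    - {"slide": [0.0431, -0.0032, 0], "spin": -0.218, "fingers": 0}

```text
time: 10.75
ee_pos: [577.7, -74.8, 41.1]
ee_rot: [3.137, 0.004, 2.606]
contact_force: [6.8, 3.0, 3.6]
grip_width: 22.3
```

```bash
cat > arc.py <<'E'
from plant import *
from h import *
p=np.array(get_state()["ee_pos"])[:2];v=p-np.array([473.1,-245.9]);print("r",np.hypot(*v).round(1),"ang",np.degrees(np.arctan2(v[1],v[0])).round(2))
E
python3 arc.py;python3 go.py 496 -47.2 41 173.8
```

```text
r 200.5 ang 58.54
t 10.75 p [577.7 -74.8  41.1] yaw 149.3 slide [ 0.0844 -0.0179 -0.0003] spin -0.427 F [6.8 3.  3.6] T [ 0.42 -1.49  0.05] w 22.3 q7 0.53
```

Request:
play_rows:
  commands:
    - {"slide": [0.0087, -0.0002, 0], "spin": -0.044, "fingers": 0}
    - {"slide": [0.0173, -0.0008, 0], "spin": -0.087, "fingers": 0}
    - {"slide": [0.026, -0.0017, 0], "spin": -0.131, "fingers": 0}
    - {"slide": [0.0346, -0.003, 0], "spin": -0.175, "fingers": 0}
    - {"slide": [0.0431, -0.0047, 0], "spin": -0.218, "fingers": 0}

```text
time: 11.17
ee_pos: [538.5, -56.6, 41.1]
ee_rot: [3.137, 0.005, 2.825]
contact_force: [5.2, 4.7, 0.4]
grip_width: 21.9
```

```bash
python3 arc.py;python3 go.py 496 -47.2 41 173.8
```

```text
r 200.2 ang 70.95
t 11.1667 p [538.5 -56.6  41.1] yaw 161.9 slide [ 0.0433 -0.0042 -0.0001] spin -0.208 F [5.2 4.7 0.4] T [ 0.98 -0.88  0.22] w 21.9 q7 0.62
```

Request:
play_rows:
  commands:
    - {"slide": [0.0087, -0.0002, 0], "spin": -0.044, "fingers": 0}
    - {"slide": [0.0173, -0.0008, 0], "spin": -0.087, "fingers": 0}
    - {"slide": [0.026, -0.0017, 0], "spin": -0.131, "fingers": 0}
    - {"slide": [0.0346, -0.003, 0], "spin": -0.165, "fingers": 0}
    - {"slide": [0.0405, -0.0042, 0], "spin": -0.2, "fingers": 0}

```text
time: 11.58
ee_pos: [498.5, -47.6, 41.1]
ee_rot: [3.138, 0.005, 3.026]
contact_force: [4.3, 5.6, 5.6]
grip_width: 22.1
```

```bash
python3 arc.py;python3 go.py 496 -47.2 41 173.8
```

```text
r 199.9 ang 82.69
t 11.5833 p [498.5 -47.6  41.1] yaw 173.4 slide [0.0026 0.0001 0.0001] spin -0.007 F [4.3 5.6 5.6] T [ 0.98 -1.32  0.35] w 22.1 q7 0.7
```

Ease on toward the pin, watching the world-x force.

Request:
play_rows:
  commands:
    - {"slide": [0.001, 0, 0], "spin": -0.003, "fingers": 0}
    - {"slide": [0.002, 0, 0], "spin": -0.006, "fingers": 0}
    - {"slide": [0.003, 0, 0], "spin": -0.008, "fingers": 0}
    - {"slide": [0.004, 0, 0], "spin": -0.008, "fingers": 0}
    - {"slide": [0.004, 0, 0], "spin": -0.008, "fingers": 0}

```text
time: 12.0
ee_pos: [496.3, -47.3, 41.2]
ee_rot: [3.138, 0.008, 3.033]
contact_force: [6.9, 4.8, 1.0]
grip_width: 22.2
```

```bash
python3 arc.py;python3 go.py 496 -47.2 41 173.8; python3 - <<'E'
from plant import *
import cv2,pickle
m=camera_model("wrist");im=get_image("wrist")
pickle.dump(m,open('w6.pkl','wb'));cv2.imwrite("pics/w6.png",cv2.cvtColor(im,cv2.COLOR_RGB2BGR))
E
```

```text
r 199.9 ang 83.33
t 12.0 p [496.3 -47.3  41.2] yaw 173.8 slide [0.0003 0.0001 0.0002] spin -0.001 F [6.9 4.8 1. ] T [ 0.85 -1.72  0.51] w 22.2 q7 0.7
```

View pics/w6.png

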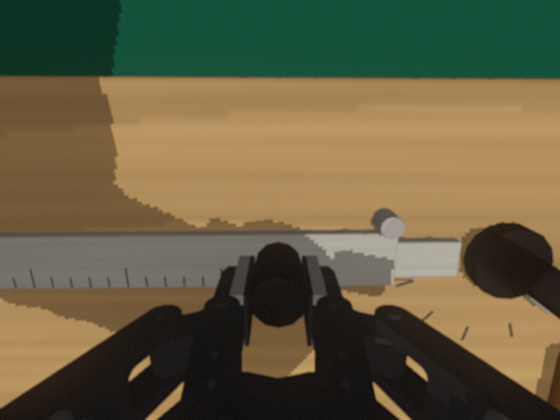

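Request:
play_rows:
  commands:
    - {"slide": [0.001, 0, 0], "spin": 0, "fingers": 0}
    - {"slide": [0.002, 0, 0], "spin": 0, "fingers": 0}
    - {"slide": [0.0025, 0, 0], "spin": 0, "fingers": 0}
    - {"slide": [0.0025, 0, 0], "spin": 0, "fingers": 0}

```text
time: 12.38
ee_pos: [495.9, -47.3, 41.4]
ee_rot: [3.137, 0.011, 3.032]
contact_force: [11.0, 4.2, -0.6]
grip_width: 22.4
```

```bash
python3 arc.py;python3 go.py 496 -47.2 41 173.8
```

```text
r 199.9 ang 83.46
t 12.3833 p [495.9 -47.3  41.4] yaw 173.7 slide [-0.0001  0.0001  0.0004] spin -0.001 F [11.   4.2 -0.6] T [ 0.64 -2.57  0.49] w 22.4 q7 0.69
```

Request:
play_rows:
  commands:
    - {"slide": [-0.0015, 0, 0], "spin": 0, "fingers": 0}
    - {"slide": [-0.003, 0.001, 0], "spin": 0, "fingers": 0}
    - {"slide": [-0.003, 0.001, 0], "spin": 0, "fingers": 0.35}
    - {"slide": [-0.003, 0.001, 0], "spin": 0, "fingers": 0.45}
    - {"slide": [-0.003, 0.001, 0], "spin": 0, "fingers": 0.5}

```text
time: 12.8
ee_pos: [491.0, -49.7, 39.7]
ee_rot: [-3.139, -0.003, 3.028]
contact_force: [-0.1, 0.4, -0.5]
grip_width: 42.6
```

```bash
python3 go.py 496 -47.2 41 173.8
```

```text
t 12.8 p [491.  -49.7  39.7] yaw 173.5 slide [-0.0047  0.0031 -0.0013] spin -0.006 F [-0.1  0.4 -0.5] T [ 0.01 -0.03  0.  ] w 42.6 q7 0.7
```

Request:
play_rows:
  commands:
    - {"slide": [0, 0, -0.01], "spin": 0, "fingers": 0.5}
    - {"slide": [0, 0, -0.025], "spin": 0, "fingers": 0.5}
    - {"slide": [0, 0, -0.05], "spin": 0, "fingers": 0.5}
    - {"slide": [0, 0, -0.08], "spin": 0, "fingers": 0.5}
    - {"slide": [0, 0, -0.11], "spin": 0, "fingers": 0.5}

```text
time: 13.22
ee_pos: [491.2, -48.6, 151.5]
ee_rot: [-3.141, -0.003, 3.029]
contact_force: [0.2, -1.0, 0.6]
grip_width: 42.6
```

```bash
python3 go.py 509.6 72.8 130 225.7; python3 - <<'E'
from plant import *
import cv2,pickle
m=camera_model("wrist");im=get_image("wrist")
pickle.dump(m,open('w7.pkl','wb'));cv2.imwrite("pics/w7.png",cv2.cvtColor(im,cv2.COLOR_RGB2BGR))
E
```

```text
t 13.2167 p [491.2 -48.6 151.5] yaw 173.5 slide [-0.0047  0.1227  0.0214] spin -0.91 F [ 0.2 -1.   0.6] T [-0.04 -0.03 -0.07] w 42.6 q7 0.89
```

View pics/w7.png

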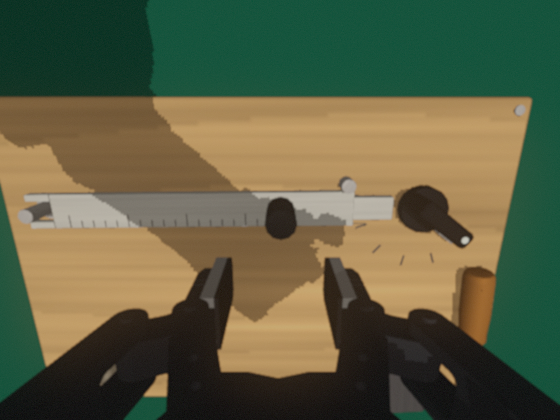

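```bash
python3 crop.py w7 10 170 110 245 w7a;python3 crop.py w7 320 165 490 260 w7b
```

```text
7.733333333333333
4.588235294117647
```

View pics/w7a.png

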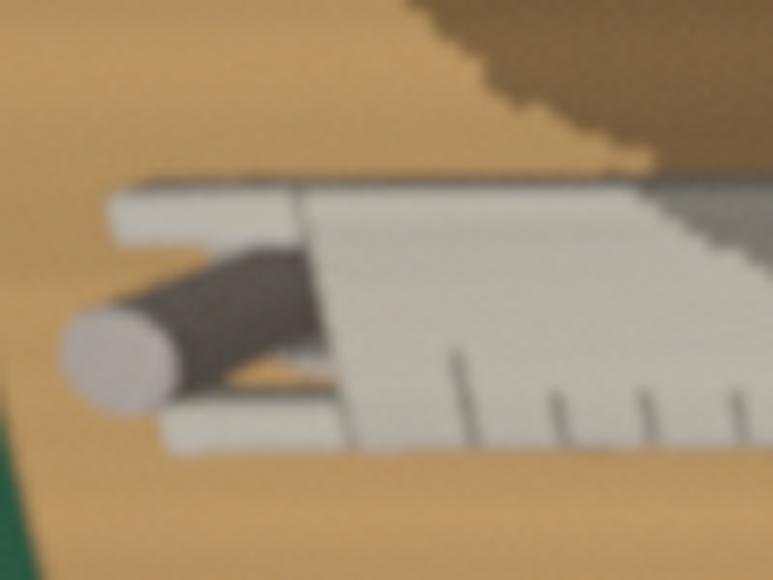

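View pics/w7b.png

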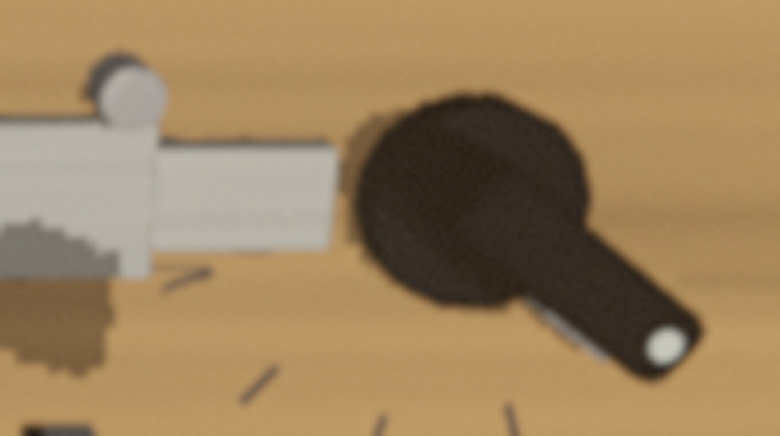

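```bash
python3 - <<'E'
import pickle
from h import *
m=pickle.load(open('w7.pkl','rb'))
a=lambda x,y,z:onz(m,10+(x+.5)/7.7333-.5,170+(y+.5)/7.7333-.5,z)[:2]
b=lambda x,y,z:onz(m,320+(x+.5)/4.588-.5,165+(y+.5)/4.588-.5,z)[:2]
th=-.1146;R=np.array([[np.cos(th),-np.sin(th)],[np.sin(th),np.cos(th)]])
pin=b(134,96,34); post=a(121,358,48)
L=lambda p:(R.T@(p-pin)+np.array([-81,75])).round(1)
for n,p in dict(post=post,forkL=a(108,193,26),forkR=a(168,452,26),slotL=a(308,247,26),slotR=a(340,388,26),slotLo=a(118,245,26),shL=b(160,122,26),shR=b(150,277,26),tipL=b(338,146,26),tipR=b(327,250,26),knob=onz(m,280.5,222,66)[:2]).items(): print(n,p.round(1),L(p))
E
```

```text
post [ 473.6 -246.5] [ -59.1 -181.4]
forkL [ 460.3 -259.9] [ -70.8 -196.3]
forkR [ 490.1 -263.3] [ -40.8 -196.2]
slotL [ 468.7 -240.2] [ -64.7 -175.7]
slotR [ 484.9 -241.8] [ -48.4 -175.4]
slotLo [ 466.1 -260.8] [ -64.9 -196.5]
shL [488.6  16.7] [-74.3  81.8]
shR [518.4  13.5] [-44.3  82. ]
tipL [496.7  49. ] [-69.9 114.8]
tipR [516.7  46.7] [-49.8 114.8]
knob [494.9 -46.6] [-60.7  19.6]
```

```bash
python3 go.py 485.9 -136.8 120 83.4
```

```text
t 13.2667 p [494.7 -48.1 156.5] yaw 173.6 slide [-0.001  -0.0891  0.0366] spin 1.573 F [2.8 0.3 3.5] T [ 0.01 -0.1   0.  ] w 42.6 q7 0.89
```

Request:
play_rows:
  commands:
    - {"slide": [0, -0.025, 0], "spin": 0.11, "fingers": 0.55}
    - {"slide": [0, -0.05, 0], "spin": 0.22, "fingers": 0.55}
    - {"slide": [0, -0.075, 0], "spin": 0.33, "fingers": 0.55}
    - {"slide": [0, -0.089, 0.01], "spin": 0.44, "fingers": 0.55}
    - {"slide": [0, -0.089, 0.02], "spin": 0.55, "fingers": 0.55}

```text
time: 13.68
ee_pos: [481.3, -141.6, 130.6]
ee_rot: [-3.138, 0.001, 2.467]
contact_force: [-0.2, 0.6, -0.5]
grip_width: 47.0
```

Request:
play_rows:
  commands:
    - {"slide": [0, 0, 0], "spin": 0.11, "fingers": 0.55}
    - {"slide": [0, 0, 0], "spin": 0.22, "fingers": 0.55}
    - {"slide": [0, 0, 0], "spin": 0.33, "fingers": 0.55}
    - {"slide": [0, 0, 0], "spin": 0.44, "fingers": 0.55}
    - {"slide": [0, 0, 0], "spin": 0.55, "fingers": 0.55}

```text
time: 14.1
ee_pos: [481.8, -136.9, 130.6]
ee_rot: [-3.14, -0.001, 1.923]
contact_force: [0.5, -0.1, 0.4]
grip_width: 46.6
```

```bash
python3 go.py 485.9 -136.8 120 83.4
```

```text
t 14.1 p [ 481.8 -136.9  130.6] yaw 110.2 slide [-0.0013  0.0039  0.0106] spin 0.467 F [ 0.5 -0.1  0.4] T [-0.01  0.03 -0.02] w 46.6 q7 0.19
```

Request:
play_rows:
  commands:
    - {"slide": [-0.001, 0.004, 0.01], "spin": 0.11, "fingers": 0.55}
    - {"slide": [-0.001, 0.004, 0.03], "spin": 0.22, "fingers": 0.55}
    - {"slide": [-0.001, 0.004, 0.05], "spin": 0.33, "fingers": 0.55}
    - {"slide": [-0.001, 0.004, 0.06], "spin": 0.44, "fingers": 0.55}
    - {"slide": [-0.001, 0.004, 0.06], "spin": 0.467, "fingers": 0.55}

```text
time: 14.52
ee_pos: [484.6, -135.9, 68.8]
ee_rot: [-3.136, -0.0, 1.458]
contact_force: [-1.3, 0.4, 0.2]
grip_width: 46.9
```

```bash
python3 - <<'E'
from plant import *
import cv2,pickle
m=camera_model("wrist");im=get_image("wrist")
pickle.dump(m,open('w8.pkl','wb'));cv2.imwrite("pics/w8.png",cv2.cvtColor(im,cv2.COLOR_RGB2BGR))
E
python3 go.py 485.9 -136.8 22 83.4
```

```text
t 14.5667 p [ 485.5 -136.    69.8] yaw 83.7 slide [-0.0008  0.0006  0.0478] spin 0.005 F [ 0.9 -0.5 -0.7] T [-0.03 -0.02  0.  ] w 47.1 q7 -0.19
```

View pics/w8.png

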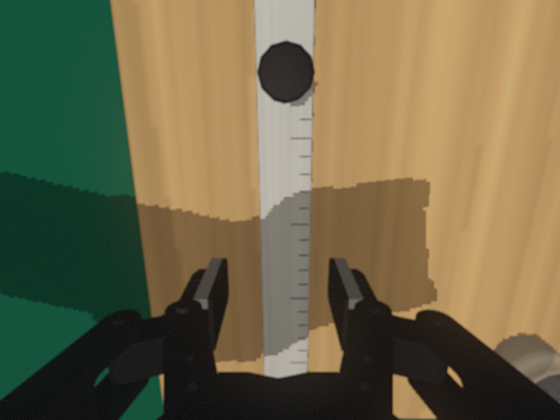

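Request:
play_rows:
  commands:
    - {"slide": [0, 0.001, 0.012], "spin": 0.005, "fingers": 0.55}
    - {"slide": [0, 0.001, 0.025], "spin": 0.005, "fingers": 0.55}
    - {"slide": [0, 0.001, 0.036], "spin": 0.005, "fingers": 0.55}
    - {"slide": [0, 0.001, 0.044], "spin": 0.005, "fingers": 0.55}
    - {"slide": [0, 0.001, 0.046], "spin": 0.005, "fingers": 0.55}

```text
time: 14.98
ee_pos: [487.3, -136.3, 23.6]
ee_rot: [-3.14, -0.0, 1.458]
contact_force: [0.1, -0.1, 0.0]
grip_width: 47.1
```

Request:
play_rows:
  commands:
    - {"slide": [0, 0, 0], "spin": 0, "fingers": 0.5}
    - {"slide": [0, 0, 0], "spin": 0, "fingers": 0.47}

```text
time: 15.15
ee_pos: [488.0, -136.4, 24.6]
ee_rot: [3.141, -0.0, 1.457]
contact_force: [0.4, -0.1, 0.1]
grip_width: 39.8
```

```bash
python3 go.py 485.9 -136.8 22 83.4;python3 - <<'E'
from plant import *
import cv2,pickle
m=camera_model("wrist");im=get_image("wrist")
cv2.imwrite("pics/w9.png",cv2.cvtColor(im,cv2.COLOR_RGB2BGR))
E
```

```text
t 15.15 p [ 488.  -136.4   24.6] yaw 83.5 slide [-0.0007 -0.0021  0.0026] spin 0.002 F [ 0.4 -0.1  0.1] T [0.01 0.01 0.02] w 39.8 q7 -0.22
```

View pics/w9.png

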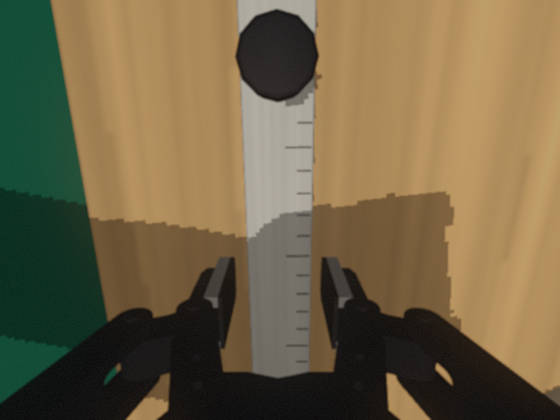

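Request:
play_rows:
  commands:
    - {"slide": [0, -0.002, 0.002], "spin": 0, "fingers": 0.47}
    - {"slide": [0, -0.002, 0.004], "spin": 0, "fingers": 0.47}
    - {"slide": [0, -0.002, 0.005], "spin": 0, "fingers": 0.47}
    - {"slide": [0, -0.002, 0.005], "spin": 0, "fingers": 0.47}

```text
time: 15.53
ee_pos: [485.8, -136.1, 19.2]
ee_rot: [-3.141, 0.0, 1.457]
contact_force: [0.5, 0.3, -0.6]
grip_width: 40.3
```

```bash
python3 go.py 485.9 -136.8 20 83.4
```

```text
t 15.5333 p [ 485.8 -136.1   19.2] yaw 83.5 slide [-0.0007  0.0002 -0.0008] spin 0.001 F [ 0.5  0.3 -0.6] T [-0.01  0.    0.01] w 40.3 q7 -0.22
```

Position is right, and nothing is touching. Close slowly on the bar to centre it.

Request:
play_rows:
  commands:
    - {"slide": [0, 0, 0], "spin": 0, "fingers": 0.44}
    - {"slide": [0, 0, 0], "spin": 0, "fingers": 0.41}
    - {"slide": [0, 0, 0], "spin": 0, "fingers": 0.38}
    - {"slide": [0, 0, 0], "spin": 0, "fingers": 0.36}
    - {"slide": [0, 0, 0], "spin": 0, "fingers": 0.35}

```text
time: 15.95
ee_pos: [487.7, -136.3, 19.8]
ee_rot: [3.138, -0.0, 1.457]
contact_force: [2.8, -0.6, 1.3]
grip_width: 30.0
```

```bash
python3 go.py 485.9 -136.8 20 83.4
```

```text
t 15.95 p [ 487.7 -136.3   19.8] yaw 83.5 slide [-0.0007 -0.0017 -0.0002] spin 0.001 F [ 2.8 -0.6  1.3] T [-0.09 -0.71  0.07] w 30.0 q7 -0.22
```

Request:
play_rows:
  commands:
    - {"slide": [0, 0, 0], "spin": 0, "fingers": 0.3}
    - {"slide": [0, -0.001, 0], "spin": 0, "fingers": 0.3}
    - {"slide": [0, -0.002, 0], "spin": 0, "fingers": 0.3}
    - {"slide": [0, -0.002, 0], "spin": 0, "fingers": 0.3}

```text
time: 16.28
ee_pos: [486.8, -136.3, 20.2]
ee_rot: [3.136, -0.0, 1.456]
contact_force: [6.0, -1.6, 4.5]
grip_width: 28.0
```

```bash
python3 go.py 485.9 -136.8 20 83.4
```

```text
t 16.2833 p [ 486.8 -136.3   20.2] yaw 83.4 slide [-0.0006 -0.0008  0.0001] spin 0.0 F [ 6.  -1.6  4.5] T [-0.24 -1.17 -0.18] w 28.0 q7 -0.23
```

Request:
play_rows:
  commands:
    - {"slide": [0, -0.001, 0], "spin": 0, "fingers": 0.3}
    - {"slide": [0, -0.0018, 0], "spin": 0, "fingers": 0.3}
    - {"slide": [0, -0.0018, 0], "spin": 0, "fingers": 0.3}
    - {"slide": [0, -0.0018, 0], "spin": 0, "fingers": 0.3}

```text
time: 16.62
ee_pos: [486.0, -136.2, 20.2]
ee_rot: [3.134, -0.0, 1.455]
contact_force: [7.1, -0.6, 3.3]
grip_width: 28.0
```

```bash
python3 go.py 485.9 -136.8 20 83.4
```

```text
t 16.6167 p [ 486.  -136.2   20.2] yaw 83.4 slide [-0.0006 -0.0001  0.0002] spin -0.0 F [ 7.1 -0.6  3.3] T [-0.33 -1.46 -0.33] w 28.0 q7 -0.23
```

Request:
play_rows:
  commands:
    - {"slide": [0, 0.0012, 0], "spin": 0, "fingers": 0.3}
    - {"slide": [0, 0.0025, 0], "spin": 0, "fingers": 0.3}
    - {"slide": [0, 0.0025, 0], "spin": 0, "fingers": 0.3}

```text
time: 16.87
ee_pos: [486.1, -136.2, 20.1]
ee_rot: [3.139, -0.0, 1.455]
contact_force: [3.0, -0.4, 7.9]
grip_width: 27.6
```

```bash
python3 go.py 485.9 -136.8 20 83.4
```

```text
t 16.8667 p [ 486.1 -136.2   20.1] yaw 83.4 slide [-0.0006 -0.0001  0.0001] spin -0.0 F [ 3.  -0.4  7.9] T [-0.12 -0.64 -0.42] w 27.6 q7 -0.23
```

Request:
play_rows:
  commands:
    - {"slide": [0, 0.001, 0], "spin": 0, "fingers": 0.3}
    - {"slide": [0, 0.0015, 0], "spin": 0, "fingers": 0.3}
    - {"slide": [0, 0.0015, 0], "spin": 0, "fingers": 0.4}
    - {"slide": [0, 0.0015, 0], "spin": 0, "fingers": 0.5}
    - {"slide": [0, 0.0015, 0], "spin": 0, "fingers": 0.5}

```text
time: 17.28
ee_pos: [484.6, -136.0, 18.9]
ee_rot: [-3.139, 0.0, 1.457]
contact_force: [0.5, 0.1, -0.3]
grip_width: 42.4
```

Request:
play_rows:
  commands:
    - {"slide": [0, 0, -0.015], "spin": 0, "fingers": 0.5}
    - {"slide": [0, 0, -0.035], "spin": 0, "fingers": 0.5}
    - {"slide": [0, 0, -0.065], "spin": 0, "fingers": 0.5}
    - {"slide": [0, 0, -0.1], "spin": 0, "fingers": 0.5}
    - {"slide": [0, 0, -0.135], "spin": 0, "fingers": 0.5}

```text
time: 17.7
ee_pos: [484.4, -135.8, 154.8]
ee_rot: [-3.138, -0.0, 1.457]
contact_force: [0.8, -0.4, -1.3]
grip_width: 42.6
```

```bash
python3 go.py 491 -48 155 173.5
```

```text
t 17.7 p [ 484.4 -135.8  154.8] yaw 83.5 slide [ 0.088  -0.0034 -0.0001] spin -1.571 F [ 0.8 -0.4 -1.3] T [-0.01 -0.05 -0.06] w 42.6 q7 -0.14
```

Request:
play_rows:
  commands:
    - {"slide": [0.025, 0, 0], "spin": -0.11, "fingers": 0.5}
    - {"slide": [0.05, 0, 0], "spin": -0.22, "fingers": 0.5}
    - {"slide": [0.075, 0, 0], "spin": -0.33, "fingers": 0.5}
    - {"slide": [0.088, -0.003, 0], "spin": -0.44, "fingers": 0.5}
    - {"slide": [0.088, -0.003, 0], "spin": -0.55, "fingers": 0.5}

```text
time: 18.12
ee_pos: [492.2, -44.3, 154.3]
ee_rot: [-3.141, -0.002, 2.018]
contact_force: [0.3, 0.4, -0.0]
grip_width: 43.0
```

Request:
play_rows:
  commands:
    - {"slide": [0, 0, 0], "spin": -0.11, "fingers": 0.5}
    - {"slide": [0, 0, 0], "spin": -0.22, "fingers": 0.5}
    - {"slide": [0, 0, 0], "spin": -0.33, "fingers": 0.5}
    - {"slide": [0, 0, 0], "spin": -0.44, "fingers": 0.5}
    - {"slide": [0, 0, 0], "spin": -0.55, "fingers": 0.5}

```text
time: 18.53
ee_pos: [492.0, -48.5, 153.8]
ee_rot: [-3.14, -0.002, 2.562]
contact_force: [0.2, -0.3, 0.3]
grip_width: 42.7
```

Request:
play_rows:
  commands:
    - {"slide": [0, 0, 0], "spin": -0.11, "fingers": 0.5}
    - {"slide": [0, 0, 0], "spin": -0.22, "fingers": 0.5}
    - {"slide": [0, 0, 0], "spin": -0.33, "fingers": 0.5}
    - {"slide": [0, 0, 0], "spin": -0.44, "fingers": 0.5}
    - {"slide": [0, 0, 0], "spin": -0.46, "fingers": 0.5}

```text
time: 18.95
ee_pos: [492.1, -48.6, 153.7]
ee_rot: [-3.142, -0.002, 3.02]
contact_force: [-0.3, 0.1, -0.6]
grip_width: 42.9
```

```bash
python3 go.py 509.6 72.8 120 225.7; python3 - <<'E'
from plant import *
import cv2,pickle
m=camera_model("wrist");im=get_image("wrist")
pickle.dump(m,open('wa.pkl','wb'));cv2.imwrite("pics/wa.png",cv2.cvtColor(im,cv2.COLOR_RGB2BGR))
E
python3 crop.py wa 10 170 110 245 waa;python3 crop.py wa 320 165 490 260 wab
```

```text
t 18.95 p [492.1 -48.6 153.7] yaw 173.0 slide [-0.0028  0.1226  0.0337] spin -0.919 F [-0.3  0.1 -0.6] T [-0.01 -0.02  0.  ] w 42.9 q7 0.89
7.733333333333333
4.588235294117647
```

View pics/wa.png

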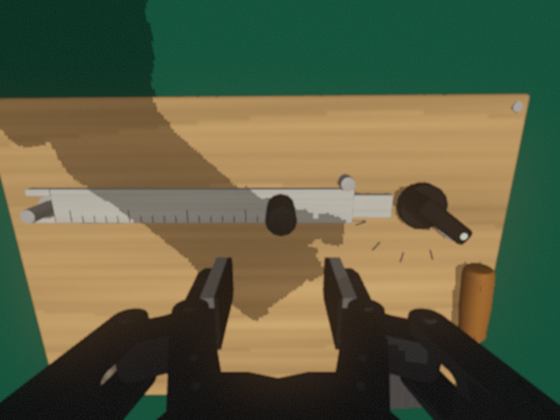

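View pics/waa.png

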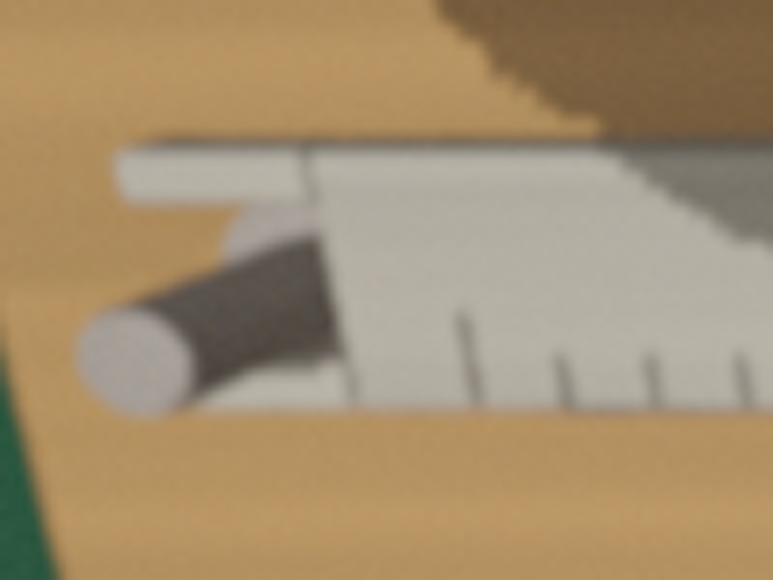

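View pics/wab.png

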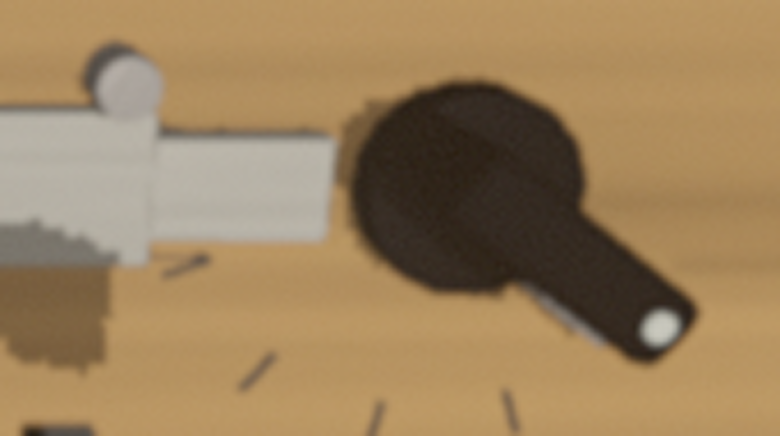

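```bash
python3 - <<'E'
import pickle
from h import *
m=pickle.load(open('wa.pkl','rb'))
a=lambda x,y,z:onz(m,10+(x+.5)/7.7333-.5,170+(y+.5)/7.7333-.5,z)[:2]
b=lambda x,y,z:onz(m,320+(x+.5)/4.588-.5,165+(y+.5)/4.588-.5,z)[:2]
th=-.1146;R=np.array([[np.cos(th),-np.sin(th)],[np.sin(th),np.cos(th)]])
pin=b(130,86,34); post=a(136,361,48)
L=lambda p:(R.T@(p-pin)+np.array([-81,75])).round(1)
for n,p in dict(post=post,forkL=a(117,150,26),slotL=a(314,206,26),slotLo=a(122,204,26),bodyR=a(352,409,26),bodyL=a(306,152,26),shL=b(157,110,26),shR=b(148,266,26),tipL=b(335,136,26),tipR=b(325,241,26)).items(): print(n,p.round(1),L(p))
E
```

```text
post [ 473.8 -246.6] [ -59.  -181.5]
forkL [ 455.2 -258.7] [ -76.1 -195.6]
slotL [ 463.9 -239.4] [ -69.7 -175.4]
slotLo [ 461.1 -260.2] [ -70.  -196.4]
bodyR [ 487.2 -242.7] [ -46.1 -176. ]
bodyL [ 457.9 -238.3] [ -75.8 -175. ]
shL [488.3  16.8] [-74.7  81.9]
shR [518.5  13.5] [-44.3  82.1]
tipL [497.2  49.2] [-69.5 115.1]
tipR [517.5  46.9] [-49.1 115.2]
```

Request:
play_rows:
  commands:
    - {"slide": [0, 0.03, 0], "spin": -0.11, "fingers": 0.5}
    - {"slide": [-0.001, 0.06, 0], "spin": -0.22, "fingers": 0.5}
    - {"slide": [-0.002, 0.09, 0.01], "spin": -0.33, "fingers": 0.5}
    - {"slide": [-0.003, 0.12, 0.02], "spin": -0.44, "fingers": 0.5}
    - {"slide": [-0.003, 0.123, 0.03], "spin": -0.55, "fingers": 0.5}

```text
time: 19.42
ee_pos: [512.2, 80.4, 124.9]
ee_rot: [3.138, 0.005, -2.707]
contact_force: [1.0, 0.1, 0.5]
grip_width: 42.8
```

Request:
play_rows:
  commands:
    - {"slide": [0, 0, 0], "spin": -0.11, "fingers": 0.5}
    - {"slide": [0, 0, 0], "spin": -0.22, "fingers": 0.5}
    - {"slide": [0, 0, 0], "spin": -0.33, "fingers": 0.5}
    - {"slide": [0, 0, 0], "spin": -0.37, "fingers": 0.5}
    - {"slide": [0, 0, 0], "spin": -0.37, "fingers": 0.5}

```text
time: 19.83
ee_pos: [510.8, 73.1, 123.8]
ee_rot: [3.141, -0.001, -2.348]
contact_force: [-0.2, -0.4, 0.1]
grip_width: 42.1
```

```bash
python3 go.py 510.2 73.2 42 225.7; python3 - <<'E'
from plant import *
import cv2,pickle
m=camera_model("wrist");im=get_image("wrist")
pickle.dump(m,open('wb.pkl','wb'));cv2.imwrite("pics/wb.png",cv2.cvtColor(im,cv2.COLOR_RGB2BGR))
E
```

```text
t 19.8333 p [510.8  73.1 123.8] yaw -134.5 slide [0.0003 0.0004 0.0818] spin -0.004 F [-0.2 -0.4  0.1] T [-0.07 -0.06  0.02] w 42.1 q7 1.37
```

View pics/wb.png

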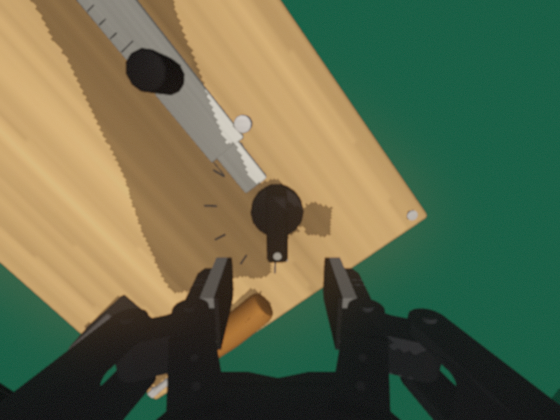

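Request:
play_rows:
  commands:
    - {"slide": [0, 0, 0.02], "spin": 0, "fingers": 0.5}
    - {"slide": [0, 0, 0.042], "spin": 0, "fingers": 0.5}
    - {"slide": [0, 0, 0.062], "spin": 0, "fingers": 0.5}
    - {"slide": [0, 0, 0.078], "spin": 0, "fingers": 0.5}
    - {"slide": [0, 0, 0.081], "spin": 0, "fingers": 0.5}

```text
time: 20.3
ee_pos: [509.7, 72.5, 41.1]
ee_rot: [3.14, -0.004, -2.349]
contact_force: [0.0, -0.8, -0.9]
grip_width: 42.9
```

Request:
play_rows:
  commands:
    - {"slide": [0, 0, 0], "spin": 0, "fingers": 0.3}
    - {"slide": [0, 0, 0], "spin": 0, "fingers": 0.15}
    - {"slide": [0, 0, 0], "spin": 0, "fingers": 0.05}
    - {"slide": [0, 0, 0], "spin": 0, "fingers": 0}
    - {"slide": [0, 0, 0], "spin": 0, "fingers": 0}

```text
time: 20.72
ee_pos: [512.2, 73.4, 44.3]
ee_rot: [-3.14, 0.002, -2.347]
contact_force: [0.1, -0.3, 3.4]
grip_width: 12.8
```

```bash
python3 go.py 510.2 73.2 42 135.7
```

```text
t 20.7167 p [512.2  73.4  44.3] yaw -134.5 slide [0.0015 0.0013 0.0023] spin 1.568 F [ 0.1 -0.3  3.4] T [-0.04  0.07  0.01] w 12.8 q7 1.23
```

Request:
play_rows:
  commands:
    - {"slide": [0, 0, 0], "spin": 0.1, "fingers": 0}
    - {"slide": [0, 0, 0], "spin": 0.2, "fingers": 0}
    - {"slide": [0, 0, 0], "spin": 0.3, "fingers": 0}
    - {"slide": [0, 0, 0], "spin": 0.4, "fingers": 0}
    - {"slide": [0, 0, 0], "spin": 0.5, "fingers": 0}

```text
time: 21.13
ee_pos: [512.7, 72.6, 44.3]
ee_rot: [-3.14, 0.002, -2.852]
contact_force: [1.5, -3.2, 2.8]
grip_width: 12.6
```

Request:
play_rows:
  commands:
    - {"slide": [0, 0, 0], "spin": 0.1, "fingers": 0}
    - {"slide": [0, 0, 0], "spin": 0.2, "fingers": 0}
    - {"slide": [0, 0, 0], "spin": 0.3, "fingers": 0}
    - {"slide": [0, 0, 0], "spin": 0.4, "fingers": 0}
    - {"slide": [0, 0, 0], "spin": 0.5, "fingers": 0}

```text
time: 21.55
ee_pos: [512.7, 71.7, 44.3]
ee_rot: [-3.14, 0.003, 2.93]
contact_force: [1.7, -4.2, 3.9]
grip_width: 12.7
```

Request:
play_rows:
  commands:
    - {"slide": [0, 0, 0], "spin": 0.1, "fingers": 0}
    - {"slide": [0, 0, 0], "spin": 0.2, "fingers": 0}
    - {"slide": [0, 0, 0], "spin": 0.3, "fingers": 0}
    - {"slide": [0, 0, 0], "spin": 0.4, "fingers": 0}
    - {"slide": [0, 0, 0], "spin": 0.5, "fingers": 0}

```text
time: 21.97
ee_pos: [512.3, 70.9, 44.3]
ee_rot: [-3.14, 0.003, 2.43]
contact_force: [0.5, -5.1, 5.4]
grip_width: 13.0
```

```bash
python3 go.py 510.2 73.2 42 135.7
```

```text
t 21.9667 p [512.3  70.9  44.3] yaw 139.2 slide [0.0031 0.0003 0.0023] spin 0.062 F [ 0.5 -5.1  5.4] T [-1.   -0.16  0.03] w 13.0 q7 0.05
```

Request:
play_rows:
  commands:
    - {"slide": [0, 0, 0], "spin": 0.04, "fingers": 0}
    - {"slide": [0, 0, 0], "spin": 0.07, "fingers": 0}
    - {"slide": [0, 0, 0], "spin": 0.07, "fingers": 0.2}
    - {"slide": [0, 0, 0], "spin": 0.07, "fingers": 0.4}
    - {"slide": [0, 0, 0], "spin": 0.07, "fingers": 0.45}

```text
time: 22.38
ee_pos: [511.5, 74.0, 43.6]
ee_rot: [3.141, -0.0, 2.368]
contact_force: [-0.8, -0.8, -0.5]
grip_width: 37.7
```

Request:
play_rows:
  commands:
    - {"slide": [0, 0, -0.015], "spin": 0, "fingers": 0.45}
    - {"slide": [0, 0, -0.035], "spin": 0, "fingers": 0.45}
    - {"slide": [0, 0, -0.06], "spin": 0, "fingers": 0.45}
    - {"slide": [0, 0, -0.09], "spin": 0, "fingers": 0.45}
    - {"slide": [0, 0, -0.12], "spin": 0, "fingers": 0.45}

```text
time: 22.8
ee_pos: [510.6, 73.8, 164.2]
ee_rot: [-3.141, -0.002, 2.368]
contact_force: [0.6, -0.7, 0.6]
grip_width: 38.4
```

Request:
play_rows:
  commands:
    - {"slide": [0.0, -0.03, -0.01], "spin": 0, "fingers": 0.45}
    - {"slide": [0.0, -0.06, -0.02], "spin": 0, "fingers": 0.45}
    - {"slide": [0, -0.08, -0.03], "spin": 0, "fingers": 0.45}
    - {"slide": [0, -0.08, -0.03], "spin": 0, "fingers": 0.45}

```text
time: 23.13
ee_pos: [452.6, 13.0, 194.3]
ee_rot: [-3.138, 0.001, 2.364]
contact_force: [0.2, -0.4, 0.1]
grip_width: 38.4
```

```bash
python3 go.py 510 73 42 135.7; python3 - <<'E'
from plant import *
import cv2,pickle
for n in("wrist","side","top"):
    m=camera_model(n);im=get_image(n)
    pickle.dump(m,open(n+'c.pkl','wb'));cv2.imwrite(f"pics/{n}c.png",cv2.cvtColor(im,cv2.COLOR_RGB2BGR))
E
python3 crop.py sidec 200 140 365 270 sc2
```

```text
t 23.1333 p [452.6  13.  194.3] yaw 135.5 slide [0.0013 0.0836 0.152 ] spin -0.004 F [ 0.2 -0.4  0.1] T [-0.01  0.03  0.05] w 38.4 q7 0.27
4.461538461538462
```

View pics/wristc.png

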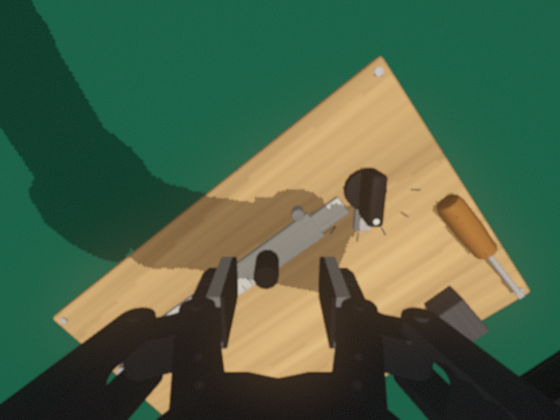

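View pics/sc2.png

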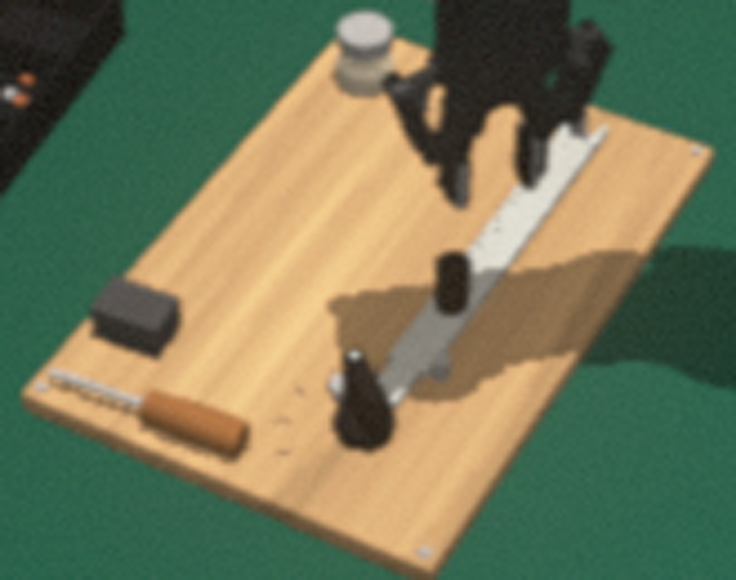

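View pics/topc.png

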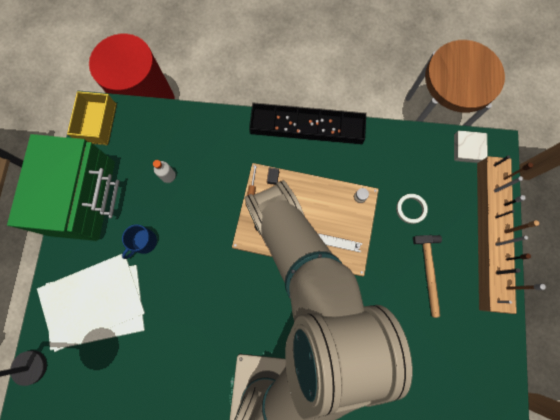

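```bash
python3 crop.py wristc 270 140 430 260 wc2
```

```text
4.833333333333333
```

View pics/wc2.png

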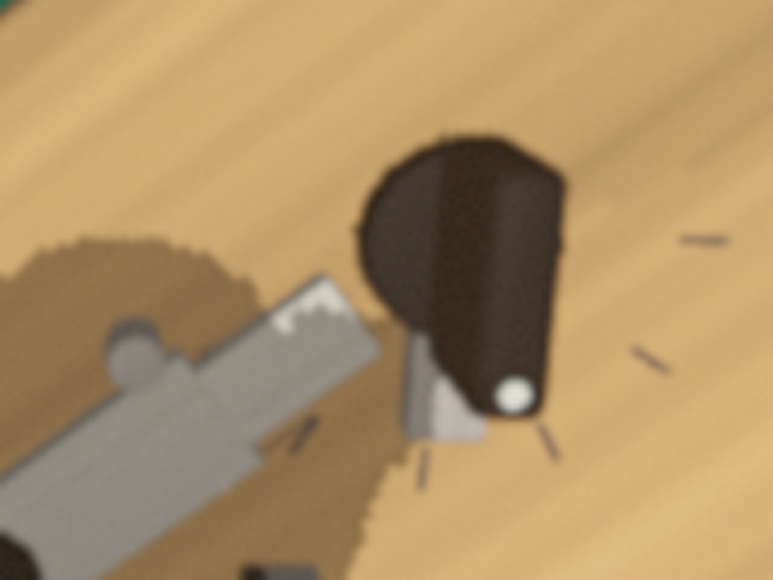

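```bash
python3 - <<'E'
import pickle
from h import *
m=pickle.load(open('wristc.pkl','rb'))
f=lambda p:((np.array(p)-[270,140])*4.8333).round(0)
for k in (2,3,4):
    a=np.radians(50-30*k-6.57);d=np.array([np.cos(a),np.sin(a)]);n=np.array([-d[1],d[0]])
    for s in(-8,8): print(k,s,f(proj(m,[*(np.array([509.6,72.8])+42*d+s*n),28])), "handle",f(proj(m,[*(np.array([509.6,72.8])+23*d+s*7/8*n),70])))
E
```

```text
2 -8 [504. 431.] handle [531. 423.]
2 8 [576. 396.] handle [605. 388.]
3 -8 [396. 434.] handle [462. 418.]
3 8 [473. 437.] handle [541. 421.]
4 -8 [304. 387.] handle [407. 381.]
4 8 [368. 426.] handle [471. 420.]
```

```bash
python3 -c "
from plant import *
print(sign_off())"
```

```text
the job is handed in; nothing more can be done
None
```

The job is done and handed in at about 23 s of the 72 s allowed.

- **Dial back to stop:** it started at the 4th click. I turned it anticlockwise until the torque rose to about 1.6 N m against the stop, then let go there. A picture showed its finger on mark 0.
- **Straightedge home:** I pushed it about 9 mm onto the post, until the last 2 mm of push moved it only 0.2 mm at about 10 N.
- **Straightedge in line:** I swung it against the stop pin. A check then showed its post end about 3 mm off to the side within the slot's play, so I gripped the bar once more and straightened it.
- **Dial three clicks:** I turned it clockwise 90° and let go. In the last wrist picture the finger and handle sit where three clicks should put them, with the finger beside the tongue.

**Last checks:**
- The straightedge was last measured before the final dial turn. It was home along its length to within about 1 mm, touching the pin to within the measuring error, and turned about 0.3° out of line. Its post end was still about 2 mm to one side inside the loose slot, now on the other side, and I left it.
- The last pictures showed it still in line against the pin and the bystanders where they had been.
- The highest contact force I saw was about 12 N, well under the limits.

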